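# Load the parts polisher, set its timer knob and lock it

## Robot

A 6-joint arm with a two-finger parallel gripper is mounted at the origin on the work surface. World frame = base frame: x ahead of the robot, y to its left, z up, the work surface at z = 0. Lengths are in m, angles in rad, forces in N, time in s.
With the tool pointing down it reaches from about 0.425 to 0.925 m from the base axis. Payload 12.5 kg.
Tool frame: the origin (TCP) lies at the very end of the fingers, on their centre line; the grasp point (between the pads) lies 19 mm behind it (arm.grip_point_offset is the distance from the TCP to the grasp point, in m); z points along the fingers, y is the direction in which the jaws open and shut (so a half turn about z gives the same grasp; the last joint's range is limited). The gripper opens to 85 mm and grips with 20 to 120 N. Pads are 22 mm wide; open, the fingers measure 114 mm over their backs; the gripper's body (76 mm by 85 mm) begins 54 mm behind the grasp point. The pads swing forward as they close: fully open they stand 13 mm farther back than shut.
Start: joints at [-1.238, 0.491, 1.559, -0, 1.092, -0.106], TCP at [0.266, -0.566, 0.231] pointing down, gripper open.
Joint ranges: [-3.1, 3.1], [-0.84, 2.19], [0.05, 2.79], [-1.13, 4.28], [0.06, 2.93], [-2.69, 2.69]. Speed limits (rad/s): [2.22, 2.22, 2.79, 3.14, 3.14, 3.14].

## Interface

Orientations are given as [roll, pitch, yaw] about the fixed x, y, z axes, in that order (R = Rz(yaw) Ry(pitch) Rx(roll)).
In Python, from rig import arm, snapshot, calibration gives the robot as it stands.
- The arm moves only by the tool carry_out, never from a script. Its argument "rows" is a list of rows, each a list of 5 numbers: the gripper command: -1 is fully open, 1 is shut, values between are in proportion, then the shift along the tool's x, y, z in cm, then the turn about the tool's z in degrees. A call has 1 to 20 rows; each row is the pose to reach, as a shift and turn from the pose commanded when the call began, along the tool's axes at that moment; what a row does not reach only later rows make up. A row lasts 1/8 s, in which the tool goes at most 62.5 mm and 10.7 degrees, less where a joint would pass 70% of its speed; a pose out of reach is approached as far as the arm can. A call with a gripper value outside its range is refused whole. The fingers move at their own pace and stop on an object; "grip_force" is the grip in N (left out, the last holds). Time passes only in rows, so rows that repeat a pose let the fingers close. It gives the time, the measured TCP pose, the force and the opening at its end, in the units of the state.
- arm.sense(): the state, without advancing time (a new reading comes with each control period).
- snapshot(name): name is "scene" or "top" or "wrist"; returns the picture (420x560x3 uint8, red, green, blue); there is no depth.
- calibration(name): a dict with "camera_matrix" (3x3 intrinsics, pixels), "origin" and "rotation" of the camera in the world. Camera axes: x right, y up, looking along -z (the intrinsics and any distortion apply to the point x, -y, -z); pixel columns grow to the right and rows downward; lengths in m; the calibration is good to about 2 mm. A picture is of the moment at which its call begins: read the wrist's pose just before it. calibration takes no time and is no camera call; for the wrist camera it gives the pose at the moment of the call.
- arm.hand_in(): hands the job in, once; it reports no verdict.
The state is a dict: "time": time; "q": joint angles; "dq": joint speeds; "effort": joint torques, N m; "position": TCP position; "ee_rot": TCP orientation; "contact_force": force on the tool from outside, world axes, zero at the start; "ft_torque": the same for the moment, N m; "finger_gap": finger opening in m.
Only numpy, scipy, OpenCV 4.12 (cv2) and the standard library are available. Lean on these libraries where they do the work, as an engineer would, in place of code of your own. Each camera call takes 0.05 s, during which the arm holds its last target. There are 200 camera calls.

## Task

Load the polisher: take the dipper cup by its handle, pour all five steel balls into the open drum and stand the cup back upright on its cork mat, then slide the drum's cover fully shut. After that, turn the knob on the control box until its pointer lines up with the raised tab on the dial ring, and only then pull the knob straight up, fully out, to lock it there. Leave the other things on the bench where they are.

Things in the scene. Friction and masses are not known exactly. Their poses are not given: they have to be found in the camera images.
- cup_grip (a point): On the axis of the dipper cup's handle, 82 mm from the cup's centre line. The handle is a level round black rod, 16 mm in diameter, axis 62 mm above the cup's foot, running from the cup's wall along its own -x to 118 mm from the centre line (at the start roughly towards the robot). Axes: x from the handle to the cup's centre, z up.
- cup_foot (a point): Centre of the underside of the dipper cup (same axes as cup_grip), an open flared steel cup: outside diameter 56 mm at the foot, 88 mm at the rim, 75 mm tall, wall 4 mm; about 120 g, with the five balls about 240 g. It stands on the mat at the start.
- mat: Round cork mat fixed to the bench, 120 mm in diameter, 4 mm thick, the cup's place; origin at the centre of its underside. The mat and the control box can be on either side of the polisher.
- polisher: Parts polisher fixed to the bench: grey base 290 x 170 x 30 mm, an open steel drum at its near end, a grey motor housing 98 mm tall behind it (local x 75 to 205 mm), a dark rail 95 to 107 mm up along each side (local y +-73 mm). Origin on the bench below the drum's centre; x points from the drum to the motor housing, away from the robot, z up.
- drum_mouth (a point): Centre of the drum's open mouth, at the height of its rim, 102 mm above the bench. The drum is 124 mm across outside, 114 mm inside, its inner floor 67 mm below the rim.
- cover (a joint): Sliding cover, in m: 0 fully shut over the drum (it stops there), 0.13 fully open on the motor housing. It slides level along the polisher's x and shuts towards -x (towards the robot); about 2 N moves it and it stays where it is left. An aluminium plate 130 (x) x 138 x 5 mm, top 113 mm above the bench.
- cover_tab (a point): Centre of the black upright grip tab on the cover. The tab is 14 mm thick along the polisher's x, 50 mm along its y, and stands 36 mm up from the cover (top 149 mm above the bench); this point is 135 mm above the bench, 14 mm below the tab's top.
- control_box: Control box fixed to the bench, dark, 150 x 150 x 55 mm, with the knob and the dial ring in the middle of its top. Origin at the centre of its underside, z up.
- knob_grip (a point): On the knob's upright axis, at the height to grip: 89.6 mm above the bench while the knob is in. Round skirt 48 mm in diameter, 8 mm tall, its top 23 mm below this point; on it a bar grip 44 mm long, 16 mm thick, 35 mm tall (top 12 mm above this point), lying along the pointer, a white line on top on the pointer's side. It turns with the knob: -x along the pointer, y across the bar.
- pointer_tip (a point): Outer tip of the knob's pointer, a small nose on the skirt in line with the bar, 31 mm from the knob's axis.
- mark_tip (a point): Inner end, on top, of the raised black tab on the steel dial ring, 30 mm from the knob's axis (tab 16 mm long radially, 6 mm wide, 5 mm high above the ring): the mark to set the pointer to. The ring is stiff and stays put.
- mark (a joint): Angle of the tab in rad, clockwise seen from above, 0 where the tab lies on the control box's -x side. It does not change during the job.
- knob_turn (a joint): Pointer angle in rad, clockwise from above, same zero as the mark. At the start the pointer is 0.5 to 1.35 rad short of the mark: turn it clockwise. Range 0 to 2.6, no detent at the mark; about 0.05 N m turns it, and it stays where it is left.
- knob_pull (a joint): How far the knob is pulled out (up) in m: 0 in, 0.010 fully out, where it stops. About 4 N to pull; it stays where it is left.
- ball0_center (a point): Centre of steel ball 0: 18 mm in diameter, 24 g; in the cup at the start.
- ball1_center (a point): Centre of steel ball 1: 18 mm in diameter, 24 g; in the cup at the start.
- ball2_center (a point): Centre of steel ball 2: 18 mm in diameter, 24 g; in the cup at the start.
- ball3_center (a point): Centre of steel ball 3: 18 mm in diameter, 24 g; in the cup at the start.
- ball4_center (a point): Centre of steel ball 4: 18 mm in diameter, 24 g; in the cup at the start.
- screwdriver: Screwdriver, 200 mm long, lying; origin under its middle; a bystander, to be left where it is.
- wrench: Flat wrench, 180 mm long, lying; origin under its middle; a bystander, to be left where it is.
- tape: Roll of tape lying flat, 90 mm across, 24 mm tall; a bystander, to be left where it is.
- iron_head: Steel golf iron head lying flat, 78 x 50 x 14 mm, with a stub of hosel; a bystander, to be left where it is.

How it is judged:
On the way, in this order (a step that is already met when the one before it is completed fails the run):
1. all five balls are in the drum (horizontal distance between each of ball0_center, ball1_center, ball2_center, ball3_center, ball4_center and drum_mouth below 0.055 m and height (world z) of ball0_center between 0.036 and 0.085 m and height (world z) of ball1_center between 0.036 and 0.085 m and height (world z) of ball2_center between 0.036 and 0.085 m and height (world z) of ball3_center between 0.036 and 0.085 m and height (world z) of ball4_center between 0.036 and 0.085 m), for 0.2 s.
2. the cover is shut (value of joint cover below 0.008 m), for 0.2 s.
3. the pointer is at the mark with the knob still pushed in (horizontal distance between pointer_tip and mark_tip below 0.0048 m and value of joint knob_pull below 0.003 m), for 0.1 s.
4. the knob is pulled out with the pointer at the mark (horizontal distance between pointer_tip and mark_tip below 0.0048 m and value of joint knob_pull above 0.007 m), for 0.2 s.
At the end, for the whole second after the job is handed in: All five balls in the drum; cover within 8 mm of shut; pointer tip within 4.8 mm (9 degrees) of the tab's tip; knob out by more than 7 of its 10 mm; cup upright (6 degrees) on the mat, its foot's centre within 45 mm of the mat's centre and under 8 mm above the bench (all of step 1 and all of step 4 and value of joint cover below 0.008 m and horizontal distance between cup_foot and mat below 0.045 m and angle between cup_foot's own z axis and vertical below 0.1 rad and height (world z) of cup_foot below 0.008 m); the robot touches nothing.
It fails at once if a bystander is moved by more than 30 mm (distance of any of screwdriver, wrench, tape, iron_head from where it was at the start of the episode above 0.03 m).
It also fails if it takes over 72 s, if anything falls off the work surface, if the arm or the gripper's body presses on something with over 40 N, if the wrist force passes 120 N, or if a joint passes its speed limit or range.

## Working session

There is one attempt and no reset: what is moved stays moved. The work goes in short steps, Python scripts to look and compute and a tool call to move; the robot and the scene stay as the last step left them, time stands still between calls to the robot, and variables do not carry over. Pictures are saved under pics/ and viewed, about 8 in all and at most 12, crops included, and the job is handed in when it is done.

Besides the shell and the picture viewer there is one more tool, called after "Request:" as name([rows], argument=value, ...), one row to a line, values as JSON. carry_out: Moves the arm, as the interface text tells. Its arguments: {"type":"object","properties":{"rows":{"type":"array"},"grip_force":{"type":"number"}},"required":["rows"]}

```bash
ls; mkdir -p pics; python3 - <<'E'
from rig import arm,snapshot,calibration
import cv2,numpy as np
for n in("scene","top"):
    c=calibration(n);print(n,{k:np.round(v,4).tolist() if not isinstance(v,str) else v for k,v in c.items()})
    im=snapshot(n);cv2.imwrite(f"pics/{n}0.png",cv2.resize(im[:,:,::-1],(800,600),interpolation=cv2.INTER_CUBIC))
s=arm.sense();print(s); print([a for a in dir(arm) if a[0]!='_'])
E
```

```text
pics
scene {'camera_matrix': [[447.4515, 0.0, 274.8083], [0.0, 447.4515, 211.3643], [0.0, 0.0, 1.0]], 'origin': [1.1878, 0.4228, 0.7393], 'rotation': [0.8669, 0.0167, 2.1003]}
top {'camera_matrix': [[491.9495, 0.0, 288.2117], [0.0, 491.9495, 212.4746], [0.0, 0.0, 1.0]], 'origin': [0.4296, 0.0179, 1.0459], 'rotation': [0.1209, -0.0206, -1.5957]}
{'time': 0.1, 'q': array([-1.23757956e+00,  4.91534643e-01,  1.55939470e+00,  1.61443413e-05,
        1.09170811e+00, -1.05588529e-01]), 'dq': array([ 0.00014405, -0.00262686, -0.00145338, -0.00105979, -0.00017635,
        0.00147998]), 'effort': array([ 4.18687501e-03, -6.19447732e+01, -2.62025321e+01, -6.36407663e-05,
        2.91153527e-03, -3.66356187e-05]), 'position': array([ 0.26550044, -0.56558145,  0.23076208]), 'ee_rot': array([-3.14055519e+00, -1.24352751e-04,  4.38797780e-01]), 'contact_force': array([ 0.69658802, -0.67461324,  1.07150761]), 'ft_torque': array([ 0.00583031, -0.00532097,  0.06306554]), 'finger_gap': 0.08524161894198816}
['PlanningError', 'grip_point_offset', 'hand_in', 'sense']
```

View pics/top0.png

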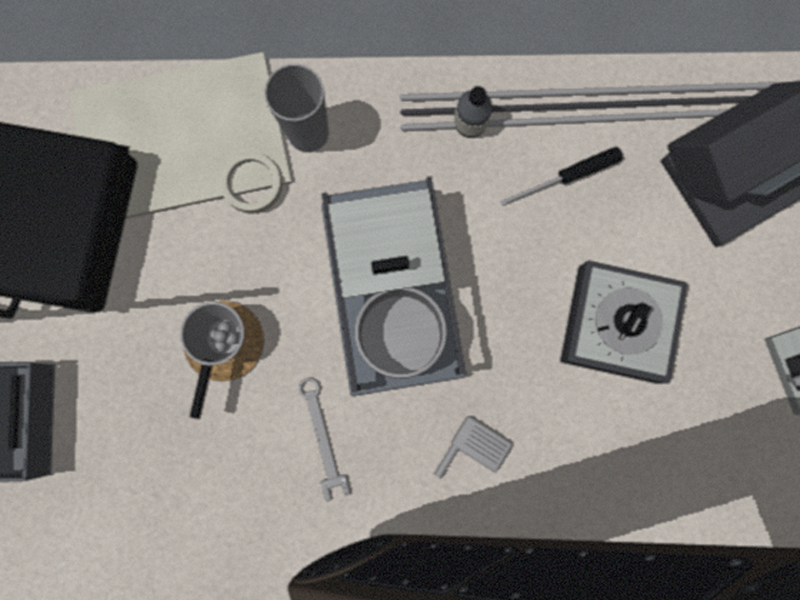

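View pics/scene0.png

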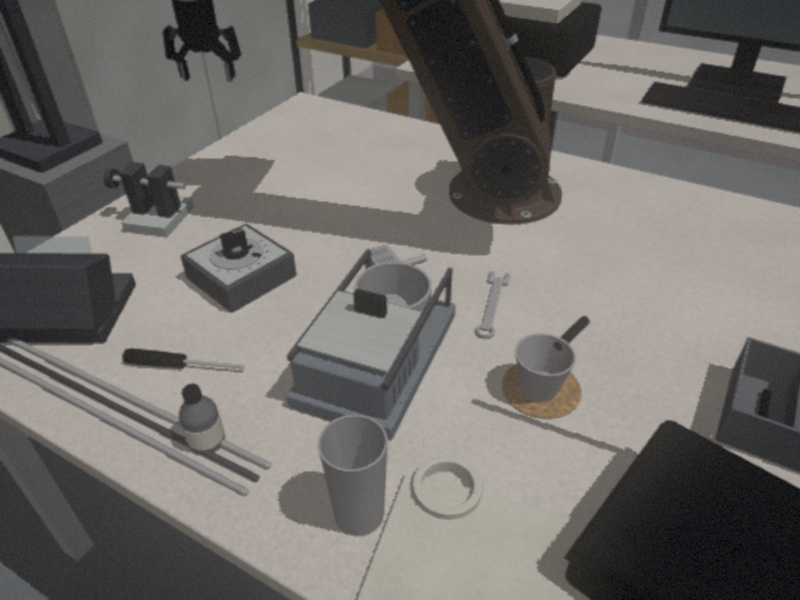

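The top view shows the mat and cup at left (rim centre about (213,333), handle tip (196,416)). The drum is at (400,332), the cover tab at (390,265), and the control box with its knob at right (632,319). The mark is left of the knob at (603,328) and the pointer nose is lower left. The scene view agrees. The tool can only yaw, so I'll have to pour by letting the cup pitch between the pads.

```bash
cat > h.py <<'E'
from rig import arm,snapshot,calibration
import cv2,numpy as np
from scipy.spatial.transform import Rotation as Ro
def ray(n,u,v,s=0.7,c=None):
    c=c or calibration(n);R=np.array(c["rotation"]);R=R if R.ndim==2 else Ro.from_euler('xyz',R).as_matrix()
    K=np.array(c["camera_matrix"]);u,v=(u+.5)*s-.5,(v+.5)*s-.5
    d=R@np.array([(u-K[0,2])/K[0,0],-(v-K[1,2])/K[1,1],-1]);return np.array(c["origin"]),d
def hit(n,u,v,z,s=0.7,c=None):
    o,d=ray(n,u,v,s,c);return (o+d*(z-o[2])/d[2])[:2]
def proj(n,p,s=0.7,c=None):
    c=c or calibration(n);R=Ro.from_euler('xyz',c["rotation"]).as_matrix();K=np.array(c["camera_matrix"])
    q=R.T@(np.array(p)-c["origin"]);return ((K[0,0]*q[0]/-q[2]+K[0,2]+.5)/s-.5,(K[1,1]*q[1]/q[2]+K[1,2]+.5)/s-.5)
E
python3 - <<'E'
from h import *
T=dict(rim=(213,333,.079),htip=(196,415,.066),mat=(223,341,.004),drum=(400,332,.102),tab=(390,265,.149),knob=(633,318,.1016),ring=(628,320,.058),mark=(607,327,.063),boxc0=(590,262,.055),boxc1=(688,283,.055),boxc2=(668,382,.055),boxc3=(563,362,.055),railL=(325,195,.107),railR=(431,180,.107),b0=(352,394,.03),b1=(466,377,.03))
S=dict(rim=(545,357,.079),htip=(585,322,.066),mat=(542,387,.004),drum=(394,288,.102),tab=(371,293,.149),knob=(235,235,.1016))
for n,D in(("top",T),("scene",S)):
    for k,(u,v,z) in D.items(): print(n,k,hit(n,u,v,z).round(4))
im=snapshot("top")[:,:,::-1];a=cv2.resize(im[170:280,380:490],(600,600),interpolation=cv2.INTER_CUBIC)
cv2.imwrite("pics/k.png",a)
E
```

```text
top rim [0.5122 0.2689]
top htip [0.4013 0.2944]
top mat [0.5065 0.2735]
top drum [0.5058 0.0126]
top tab [0.5892 0.0239]
top knob [ 0.5175 -0.3044]
top ring [ 0.5189 -0.3119]
top mark [ 0.5092 -0.2798]
top boxc0 [ 0.6042 -0.2631]
top boxc1 [ 0.5706 -0.4031]
top boxc2 [ 0.43   -0.3643]
top boxc3 [ 0.4618 -0.2168]
top railL [0.6956 0.111 ]
top railR [ 0.714  -0.0348]
top b0 [0.4243 0.083 ]
top b1 [ 0.4444 -0.0813]
scene rim [0.5204 0.2737]
scene htip [0.404  0.2982]
scene mat [0.5081 0.2752]
scene drum [0.5144 0.0186]
scene tab [0.5903 0.025 ]
scene knob [ 0.5226 -0.3029]
```

View pics/k.png

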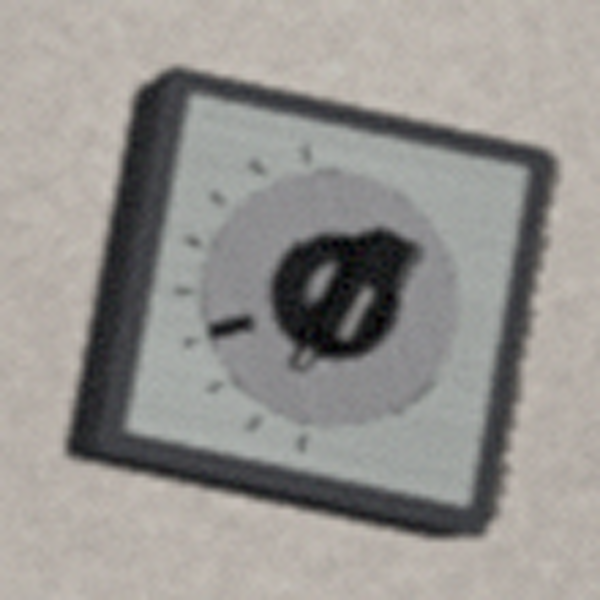

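```bash
cat >> h.py <<'E'
def rows(wps,pos=None,yaw=None):
    s=arm.sense();pos=np.array(s["position"] if pos is None else pos);yaw=s["ee_rot"][2] if yaw is None else yaw
    R=Ro.from_euler('xyz',[np.pi,0,yaw]).as_matrix()
    for w in wps:
        d=R.T@(np.array(w[:3])-pos)*100;t=-np.degrees((w[3]-yaw+np.pi)%(2*np.pi)-np.pi)
        n=max(np.linalg.norm(d)/6.25,abs(t)/10.7);print(np.round(d,2).tolist(),round(t,1),"rows from start %.1f"%n)
E
python3 - <<'E'
from h import *
y=np.radians(-12.7)
rows([(.5,-.25,.23,.1),(.52,.1,.23,y),(.4175,.293,.2,y)])
E
```

```text
[34.64, -18.61, 0.09] 19.4 rows from start 6.3
[51.32, -49.44, 0.09] 37.8 rows from start 11.4
[50.24, -71.27, 3.09] 37.8 rows from start 14.0
```

Request:
carry_out([
  [-1, 17.3, -9.3, 0.1, 10],
  [-1, 34.6, -18.6, 0.1, 19],
  [-1, 34.6, -18.6, 0.1, 19],
  [-1, 34.6, -18.6, 0.1, 19],
  [-1, 34.6, -18.6, 0.1, 19],
  [-1, 34.6, -18.6, 0.1, 19],
  [-1, 51.3, -49.4, 0.1, 38],
  [-1, 51.3, -49.4, 0.1, 38],
  [-1, 51.3, -49.4, 0.1, 38],
  [-1, 51.3, -49.4, 0.1, 38],
  [-1, 51.3, -49.4, 0.1, 38],
  [-1, 51.3, -49.4, 0.1, 38],
  [-1, 50.2, -71.3, 3.1, 37.8],
  [-1, 50.2, -71.3, 3.1, 37.8],
  [-1, 50.2, -71.3, 3.1, 37.8],
  [-1, 50.2, -71.3, 3.1, 37.8],
  [-1, 50.2, -71.3, 3.1, 37.8],
  [-1, 50.2, -71.3, 3.1, 37.8],
])

```text
time: 2.4
position: [0.4173, 0.2927, 0.2003]
ee_rot: [3.141, -0.0, -0.221]
contact_force: [0.2, -1.0, 0.2]
finger_gap: 0.0857
```

```bash
python3 - <<'E'
from h import *
s=arm.sense();print(s["time"],s["position"],s["ee_rot"],s["q"])
c=calibration("wrist");print(c["origin"],c["rotation"],c["camera_matrix"])
im=snapshot("wrist");cv2.imwrite("pics/w1.png",cv2.resize(im[:,:,::-1],(800,600),interpolation=cv2.INTER_CUBIC))
print(proj("wrist",(.515,.271,.079)),proj("wrist",(.4026,.2963,.066)))
E
```

```text
2.4 [0.41725179 0.29270035 0.20025368] [ 3.14136906e+00 -9.23245301e-05 -2.20638379e-01] [ 4.82185291e-01  3.66270530e-01  1.87491734e+00 -2.93866177e-04
  9.00478887e-01  2.27380258e+00]
[0.48613985 0.27707559 0.3427503 ] [-2.82120310e-01 -3.42511322e-04 -1.79027244e+00] [[350.09315893   0.         281.13856641]
 [  0.         350.09315893 216.4944985 ]
 [  0.           0.           1.        ]]
(np.float64(400.26816302622234), np.float64(102.59620349470936)) (np.float64(400.2988311542857), np.float64(319.11547853209146))
```

View pics/w1.png

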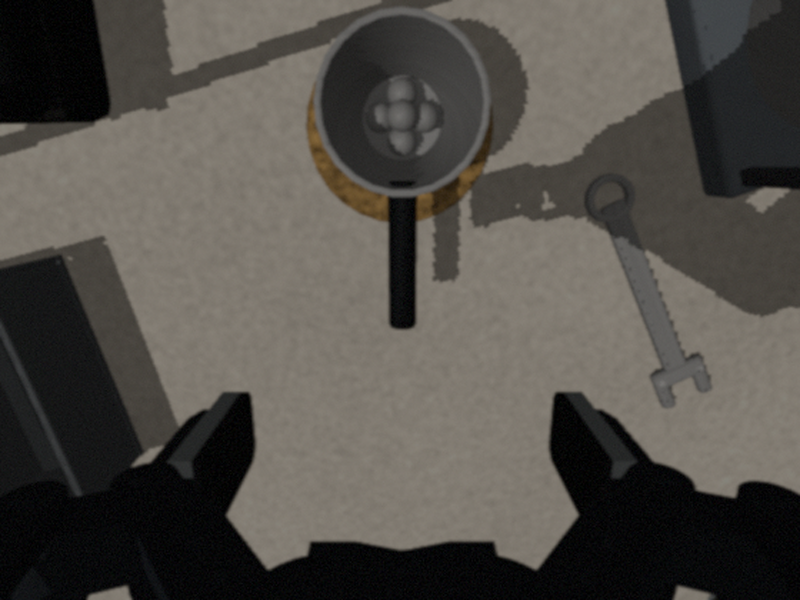

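Cup rim at (403,102) and handle tip at (402,327), so the handle is well lined up with the tool. I'll descend, grip firmly and lift.

Request:
carry_out([
  [-1, 0, 0, 6, 0],
  [-1, 0, 0, 12, 0],
  [-1, 0, 0, 15.3, 0],
  [-1, 0, 0, 15.3, 0],
  [1, 0, 0, 15.3, 0],
  [1, 0, 0, 15.3, 0],
  [1, 0, 0, 15.3, 0],
  [1, 0, 0, 15.3, 0],
  [1, 0, 0, 15.3, 0],
  [1, 0, 0, 14, 0],
  [1, 0, 0, 12, 0],
  [1, 0, 0, 10, 0],
  [1, 0, 0, 8, 0],
  [1, 0, 0, 8, 0],
], grip_force=100)

```text
time: 4.2
position: [0.4175, 0.2932, 0.1217]
ee_rot: [-3.14, -0.002, -0.221]
contact_force: [-0.3, -2.0, -2.7]
finger_gap: 0.013
```

```bash
python3 - <<'E'
from h import *
s=arm.sense();print(s["time"],s["position"],s["ee_rot"],s["ft_torque"],s["contact_force"],s["finger_gap"])
im=snapshot("wrist");a=cv2.resize(im[:,:,::-1],(400,300))
sc=snapshot("scene");b=sc[130:340,250:530,::-1];b=cv2.resize(b,(400,300),interpolation=cv2.INTER_CUBIC)
cv2.imwrite("pics/w2.png",np.hstack([a,b]))
E
```

```text
4.2 [0.4175145  0.29316955 0.12166362] [-3.14001676e+00 -2.00792982e-03 -2.20902297e-01] [-0.12939801  0.26658473 -0.05597595] [-0.30060877 -1.96668659 -2.72838149] 0.013018716979148597
```

View pics/w2.png

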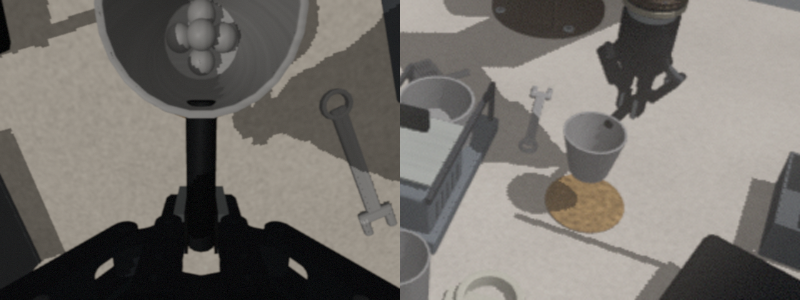

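Level and secure in the grip, and the mat is visible below (right crop, about (585,203)). Next: carry it over the near side of the drum.

```bash
python3 - <<'E'
from h import *
print("mat",hit("scene",250+185*.7,130+203*.7,.004,s=1))
rows([(.4175,.2932,.245,-.221),(.466,.009,.245,.122)])
E
```

```text
mat [0.51153414 0.27701485]
[0.05, -0.06, -12.49] 0.0 rows from start 2.0
[11.02, 26.61, -12.49] -19.7 rows from start 5.0
```

Request:
carry_out([
  [1, 0, 0, -2, 0],
  [1, 0, 0, -5, 0],
  [1, 0, 0, -8, 0],
  [1, 0, 0, -11, 0],
  [1, 0.4, 1, -12.5, 0],
  [1, 1.2, 3, -12.5, -2],
  [1, 2.5, 6, -12.5, -4],
  [1, 4, 9.5, -12.5, -7],
  [1, 5.5, 13, -12.5, -10],
  [1, 7, 16.5, -12.5, -13],
  [1, 8.3, 20, -12.5, -16],
  [1, 9.6, 23, -12.5, -18],
  [1, 10.5, 25, -12.5, -19],
  [1, 11, 26.4, -12.5, -19.7],
  [1, 11, 26.6, -12.5, -19.7],
  [1, 11, 26.6, -12.5, -19.7],
])

```text
time: 6.3
position: [0.4657, 0.0093, 0.2447]
ee_rot: [-3.141, 0.001, 0.122]
contact_force: [-0.3, 0.1, -2.0]
finger_gap: 0.013
```

Request:
carry_out([
  [1, 0, 0, 0, 0],
  [1, 0, 0, 0, 0],
], grip_force=50)

```text
time: 6.55
position: [0.466, 0.0097, 0.2453]
ee_rot: [3.142, 0.0, 0.124]
contact_force: [0.4, -0.2, -2.1]
finger_gap: 0.0129
```

```bash
python3 - <<'E'
from h import *
s=arm.sense();print(s["time"],s["position"],s["ee_rot"],s["ft_torque"],s["contact_force"],s["finger_gap"])
E
```

```text
6.55 [0.46603633 0.00971824 0.24525946] [3.14152392e+00 1.93400992e-05 1.23584638e-01] [-0.00704638  0.23924099  0.013053  ] [ 0.35551958 -0.18263777 -2.05549078] 0.012942366611922388
```

Request:
carry_out([
  [1, 0, 0, 0, 0],
  [1, 0, 0, 0, 0],
], grip_force=30)

```text
time: 6.8
position: [0.4661, 0.0094, 0.2453]
ee_rot: [3.141, -0.0, 0.123]
contact_force: [-1.2, 0.2, -2.2]
finger_gap: 0.0127
```

```bash
python3 - <<'E'
from h import *
s=arm.sense();print(s["time"],s["position"],s["ee_rot"],s["ft_torque"],s["contact_force"],s["finger_gap"])
im=snapshot("wrist");cv2.imwrite("pics/auto.png",im)
E
```

```text
6.8 [0.4661045  0.00943458 0.2453177 ] [ 3.14149165e+00 -1.18410932e-04  1.23114818e-01] [-0.09858398  0.18840128 -0.08178059] [-1.17067488  0.21877162 -2.15005578] 0.012726978125434359
```

Request:
carry_out([
  [1, 0, 0, 0, 0],
  [1, 0, 0, 0, 0],
  [1, 0, 0, 0, 0],
  [1, 0, 0, 0, 0],
], grip_force=20)

```text
time: 7.35
position: [0.4661, 0.0093, 0.2453]
ee_rot: [3.141, -0.0, 0.123]
contact_force: [-1.3, 0.1, -2.0]
finger_gap: 0.0132
```

```bash
python3 - <<'E'
from h import *
s=arm.sense();print(s["time"],s["position"],s["ft_torque"],s["contact_force"],s["finger_gap"])
im=snapshot("wrist");a=cv2.resize(im[:,:,::-1],(400,300))
sc=snapshot("scene");b=sc[80:290,180:460,::-1];b=cv2.resize(b,(400,300),interpolation=cv2.INTER_CUBIC)
cv2.imwrite("pics/w3.png",np.hstack([a,b]))
E
```

```text
7.35 [0.46613826 0.00928042 0.24528389] [-0.02092019  0.18032018  0.0050713 ] [-1.27945702  0.13157032 -1.97178214] 0.013154587532925139
```

View pics/w3.png

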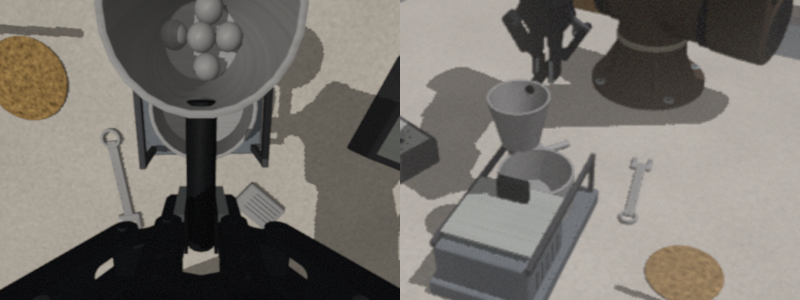

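Still level at 20 N, because torsional friction holds the handle. I'll ease the finger command so the cup droops in a controlled way.

Request:
carry_out([
  [0.8, 0, 0, 0, 0],
  [0.75, 0, 0, 0, 0],
  [0.72, 0, 0, 0, 0],
  [0.72, 0, 0, 0, 0],
])

```text
time: 7.95
position: [0.4661, 0.0093, 0.2453]
ee_rot: [3.142, 0.0, 0.123]
contact_force: [0.2, -0.5, -2.2]
finger_gap: 0.0132
```

```bash
cat > st.py <<'E'
from h import *
s=arm.sense();print(s["time"],s["position"].round(4),s["ee_rot"].round(3),s["ft_torque"].round(3),s["contact_force"].round(2),s["finger_gap"])
E
python3 st.py
```

```text
7.95 [0.4661 0.0093 0.2453] [3.142 0.    0.123] [0.004 0.231 0.022] [ 0.23 -0.51 -2.21] 0.013183219596158053
```

Request:
carry_out([
  [0.7, 0, 0, 0, 0],
  [0.7, 0, 0, 0, 0],
])

```text
time: 8.2
position: [0.4661, 0.0093, 0.2453]
ee_rot: [3.141, -0.0, 0.123]
contact_force: [-0.1, -0.5, -3.1]
finger_gap: 0.013
```

```bash
python3 st.py
```

```text
8.2 [0.4661 0.0093 0.2453] [ 3.141 -0.     0.123] [-0.007  0.215 -0.004] [-0.1  -0.55 -3.13] 0.013001031422022918
```

Request:
carry_out([
  [0.69, 0, 0, 0, 0],
  [0.69, 0, 0, 0, 0],
])

```text
time: 8.45
position: [0.4661, 0.0093, 0.2453]
ee_rot: [3.142, 0.0, 0.123]
contact_force: [0.3, 0.7, -1.9]
finger_gap: 0.0139
```

```bash
python3 st.py
```

```text
8.45 [0.4661 0.0093 0.2453] [3.142 0.    0.123] [0.003 0.22  0.063] [ 0.27  0.74 -1.95] 0.013855404508445782
```

Request:
carry_out([
  [0.68, 0, 0, 0, 0],
  [0.68, 0, 0, 0, 0],
])

```text
time: 8.7
position: [0.4661, 0.0093, 0.2453]
ee_rot: [3.142, -0.0, 0.123]
contact_force: [-0.2, 0.2, -2.0]
finger_gap: 0.0139
```

```bash
python3 st.py
```

```text
8.7 [0.4661 0.0093 0.2453] [ 3.142 -0.     0.123] [ 0.04   0.213 -0.05 ] [-0.23  0.21 -1.98] 0.013918074350959798
```

Request:
carry_out([
  [0.67, 0, 0, 0, 0],
  [0.67, 0, 0, 0, 0],
])

```text
time: 8.95
position: [0.4661, 0.0093, 0.2453]
ee_rot: [3.142, 0.0, 0.123]
contact_force: [0.8, -0.2, -2.6]
finger_gap: 0.0139
```

```bash
python3 st.py
```

```text
8.95 [0.4661 0.0093 0.2453] [3.142 0.    0.123] [-0.049  0.185 -0.012] [ 0.83 -0.16 -2.56] 0.01387057325781494
```

Request:
carry_out([
  [0.66, 0, 0, 0, 0],
  [0.66, 0, 0, 0, 0],
])

```text
time: 9.2
position: [0.4661, 0.0093, 0.2453]
ee_rot: [3.141, -0.0, 0.123]
contact_force: [0.1, 0.0, -1.4]
finger_gap: 0.0147
```

```bash
python3 st.py
```

```text
9.2 [0.4661 0.0093 0.2453] [ 3.141 -0.     0.123] [0.018 0.222 0.031] [ 0.12  0.02 -1.43] 0.014723973618656629
```

Request:
carry_out([
  [0.65, 0, 0, 0, 0],
  [0.65, 0, 0, 0, 0],
])

```text
time: 9.45
position: [0.4661, 0.0093, 0.2453]
ee_rot: [3.142, -0.0, 0.123]
contact_force: [-0.2, -0.5, -2.5]
finger_gap: 0.0149
```

```bash
python3 st.py;python3 -c "
from h import *
cv2.imwrite('pics/auto2.png',snapshot('wrist'))
d=cv2.absdiff(cv2.imread('pics/auto.png'),cv2.imread('pics/auto2.png')).mean();print(d)"
```

```text
9.45 [0.4661 0.0093 0.2453] [ 3.142 -0.     0.123] [-0.061  0.208 -0.023] [-0.18 -0.5  -2.55] 0.014912383602104394
5.625082199546485
```

Request:
carry_out([
  [0.643, 0, 0, 0, 0],
  [0.643, 0, 0, 0, 0],
])

```text
time: 9.75
position: [0.466, 0.0093, 0.2453]
ee_rot: [3.142, 0.0, 0.123]
contact_force: [-0.7, -0.3, -2.2]
finger_gap: 0.0155
```

```bash
python3 st.py
```

```text
9.75 [0.466  0.0093 0.2453] [3.142 0.    0.123] [-0.015  0.249 -0.013] [-0.75 -0.31 -2.24] 0.015522655446178067
```

Request:
carry_out([
  [0.636, 0, 0, 0, 0],
  [0.636, 0, 0, 0, 0],
])

```text
time: 10.0
position: [0.4662, 0.0093, 0.2453]
ee_rot: [3.141, -0.0, 0.123]
contact_force: [-0.5, 0.2, -2.1]
finger_gap: 0.0156
```

```bash
python3 st.py;python3 -c "
from h import *
im=snapshot('wrist');cv2.imwrite('pics/auto2.png',im)
d=cv2.absdiff(cv2.imread('pics/auto.png'),im).mean();print(d)
sc=snapshot('scene')
cv2.imwrite('pics/w4.png',np.hstack([cv2.resize(im[:,:,::-1],(400,300)),cv2.resize(sc[80:290,180:460,::-1],(400,300))]))"
```

```text
10.0 [0.4662 0.0093 0.2453] [ 3.141 -0.     0.123] [0.007 0.073 0.008] [-0.48  0.24 -2.1 ] 0.015555268606083117
12.152742346938776
```

View pics/w4.png

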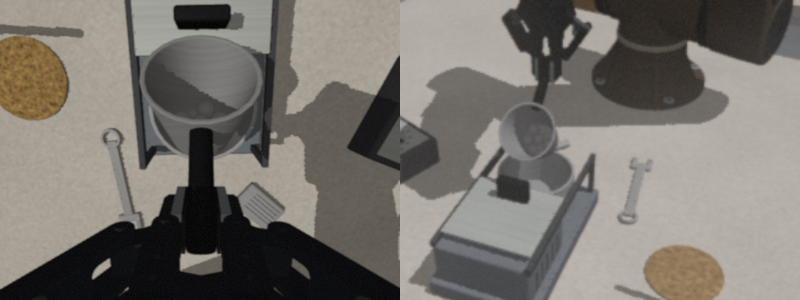

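The cup drooped in a controlled way and the balls are still inside (rim ellipse about (201,83) in the left half). I'll estimate the tilt and ease a bit more.

Request:
carry_out([
  [0.633, 0, 0, 0, 0],
  [0.633, 0, 0, 0, 0],
])

```text
time: 10.35
position: [0.4661, 0.0093, 0.2453]
ee_rot: [3.141, -0.0, 0.123]
contact_force: [0.9, -0.8, -1.5]
finger_gap: 0.0156
```

```bash
python3 st.py; cat >> h.py <<'E'
def cup(P,yaw,th,pt):  # world of cup-local (x from grip, z from handle axis)
    x,y,z=pt;c,s=np.cos(th),np.sin(th);X=x*c+z*s;Z=-x*s+z*c
    return np.array(P)+[X*np.cos(yaw)-y*np.sin(yaw),X*np.sin(yaw)+y*np.cos(yaw),Z]
E
python3 -c "
from h import *
s=arm.sense();P=s['position']+[0,0,.019]
for t in range(40,95,5):
    f=[proj('wrist',cup(P,s['ee_rot'][2],np.radians(t),p),s=1.4) for p in((.144,0,.013),(.056,0,.013),(.1,.044,.013),(.1,-.044,.013))]
    print(t,np.round(f,0).tolist())
cv2.imwrite('pics/w5.png',snapshot('wrist')[:,:,::-1])"
```

```text
10.35 [0.4661 0.0093 0.2453] [ 3.141 -0.     0.123] [-0.011  0.153  0.023] [ 0.86 -0.75 -1.48] 0.015555977814538905
40 [[201.0, 14.0], [200.0, 116.0], [134.0, 60.0], [266.0, 60.0]]
45 [[201.0, 28.0], [200.0, 119.0], [138.0, 68.0], [263.0, 68.0]]
50 [[200.0, 42.0], [200.0, 122.0], [140.0, 77.0], [261.0, 77.0]]
55 [[200.0, 55.0], [200.0, 126.0], [143.0, 85.0], [258.0, 86.0]]
60 [[200.0, 68.0], [200.0, 131.0], [145.0, 94.0], [256.0, 94.0]]
65 [[200.0, 80.0], [200.0, 135.0], [147.0, 103.0], [254.0, 103.0]]
70 [[200.0, 92.0], [200.0, 140.0], [148.0, 112.0], [252.0, 112.0]]
75 [[200.0, 103.0], [200.0, 145.0], [150.0, 121.0], [251.0, 121.0]]
80 [[200.0, 115.0], [200.0, 150.0], [151.0, 129.0], [250.0, 129.0]]
85 [[200.0, 126.0], [200.0, 156.0], [152.0, 138.0], [249.0, 138.0]]
90 [[200.0, 137.0], [200.0, 162.0], [153.0, 147.0], [248.0, 147.0]]
```

Request:
carry_out([
  [0.629, 0, 0, 0, 0],
  [0.629, 0, 0, 0, 0],
])

```text
time: 10.65
position: [0.4661, 0.0093, 0.2453]
ee_rot: [3.142, -0.0, 0.123]
contact_force: [0.0, 0.0, -3.4]
finger_gap: 0.0162
```

```bash
cat > df.py <<'E'
from h import *
import sys
im=snapshot('wrist')[:,:,::-1];p=cv2.imread('pics/w5.png');print(cv2.absdiff(im,p).mean());cv2.imwrite('pics/w5.png',im)
g=im[:,:,1].astype(int);print("col 280 rows 30..230/4:",[int(g[r:r+4,276:285].mean()) for r in range(30,230,5)])
E
python3 st.py; python3 df.py
```

```text
10.65 [0.4661 0.0093 0.2453] [ 3.142 -0.     0.123] [ 0.03   0.019 -0.04 ] [ 0.05  0.   -3.41] 0.016162599345459362
5.219947562358277
col 280 rows 30..230/4: [7, 6, 118, 161, 161, 163, 162, 163, 160, 96, 51, 72, 79, 110, 131, 135, 135, 135, 135, 120, 126, 126, 125, 125, 125, 124, 93, 71, 70, 70, 71, 71, 72, 105, 114, 27, 11, 11, 11, 11]
```

Request:
carry_out([
  [0.625, 0, 0, 0, 0],
  [0.625, 0, 0, 0, 0],
])

```text
time: 10.95
position: [0.4662, 0.0093, 0.2454]
ee_rot: [3.141, -0.0, 0.123]
contact_force: [0.3, -0.1, -0.2]
finger_gap: 0.0161
```

```bash
python3 st.py; python3 df.py
```

```text
10.95 [0.4662 0.0093 0.2454] [ 3.141 -0.     0.123] [ 0.012  0.039 -0.022] [ 0.28 -0.06 -0.18] 0.016132691176617035
13.217012471655329
col 280 rows 30..230/4: [6, 4, 99, 148, 149, 150, 150, 151, 148, 97, 45, 63, 70, 96, 118, 124, 124, 124, 124, 125, 123, 90, 103, 26, 23, 23, 23, 24, 24, 22, 96, 122, 120, 121, 122, 119, 120, 119, 120, 118]
```

```bash
python3 -c "
from h import *
im=snapshot('wrist');sc=snapshot('scene')
cv2.imwrite('pics/w6.png',np.hstack([cv2.resize(im[:,:,::-1],(400,300)),cv2.resize(sc[80:290,180:460,::-1],(400,300))]))"
```

```text
(no output)
```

View pics/w6.png

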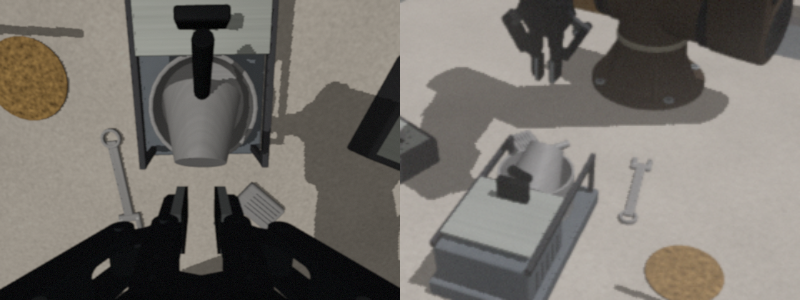

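The cup slipped out at the end. It poured mouth-down into the drum: foot on the near rim, handle pointing up and forward beside the tab. I need its pose to regrip it.

```bash
python3 -c "
from h import *
im=snapshot('wrist')[30:250,170:390,::-1];sc=snapshot('scene')[160:260,220:320,::-1];t=snapshot('top')
f=lambda a,n:cv2.resize(a,(n,n),interpolation=cv2.INTER_CUBIC)
cv2.imwrite('pics/w7.png',np.hstack([f(im,400),f(sc,400)]))
cv2.imwrite('pics/t7.png',t[:,:,::-1])"
```

```text
(no output)
```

View pics/w7.png

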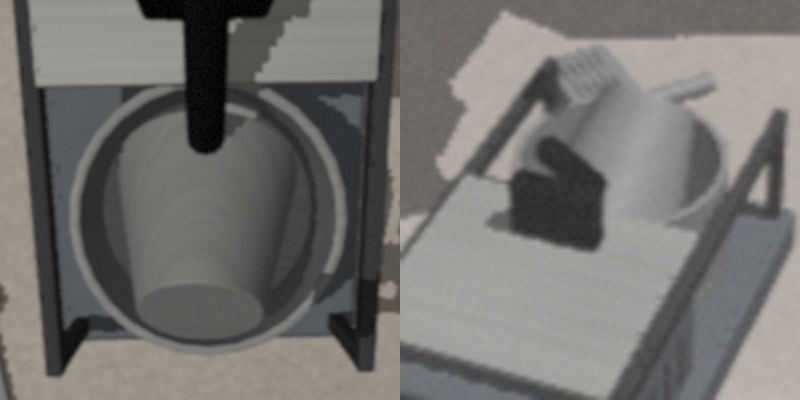

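```bash
python3 -c "
from h import *
from scipy.optimize import least_squares
s=arm.sense();yaw=.122;D=np.array([.511,.0145]);u=np.array([np.cos(yaw),np.sin(yaw)]);v=np.array([-u[1],u[0]])
c=calibration('wrist')
# plane coords: along polisher x from drum centre; cup local origin=centre line at handle height
def W(p,q):
    X,Z,th,Y=p;x,y,z=q;cc,ss=np.cos(th),np.sin(th)
    a=X+x*cc+z*ss;return np.array([*(D+u*a+v*(Y+y)),Z-x*ss+z*cc])
def pj(n,P,c=None): return np.array(proj(n,P,s=1,c=c))
def res(p):
    r=[]
    r+=list(pj('wrist',W(p,(0,0,-.062)),c)-[280,201.6])
    r+=[(pj('wrist',W(p,(0,-.028,-.062)),c)-pj('wrist',W(p,(0,.028,-.062)),c))[0]-70]
    r+=[pj('wrist',W(p,(-.118,0,0)),c)[1]-44]
    r+=[pj('wrist',W(p,(-.043,0,-.008)),c)[1]-113.6]
    r+=list((pj('scene',W(p,(-.115,0,0)))-[220+153*.25,160+150*.25])*1.0)
    return np.array(r)
for t0 in(90,120,150):
    o=least_squares(res,[0,.1,np.radians(t0),0]);p=o.x;print(o.cost,p[:2],np.degrees(p[2]),p[3],res(p).round(1))
    for nm,q in dict(tip=(-.118,0,0),g100=(-.1,0,0),base=(-.042,0,0),footc=(0,0,-.062),footlow=(.028,0,-.062),foothi=(-.028,0,-.062),liplow=(.044,0,.013),liphi=(-.044,0,.013)).items():
        w=W(p,q);print(nm,((w[:2]-D)@u).round(4),w.round(4))
"
```

```text
40.63704761953472 [0.00968267 0.06231707] 118.5792082590288 -5.729472294763902e-05 [ 1.2 -2.4 -5.4 -2.5  4.3  3.8 -2.3]
tip 0.0661 [0.5766 0.0225 0.1659]
g100 0.0575 [0.5681 0.0214 0.1501]
base 0.0298 [0.5406 0.0181 0.0992]
footc -0.0448 [0.4666 0.009  0.092 ]
footlow -0.0582 [0.4533 0.0074 0.0674]
foothi -0.0314 [0.4799 0.0106 0.1166]
liplow 0.0001 [0.5111 0.0144 0.0175]
liphi 0.0421 [0.5528 0.0196 0.0947]
40.637047619075176 [0.00968265 0.06231703] 118.57923202995467 -5.729584964553503e-05 [ 1.2 -2.4 -5.4 -2.5  4.3  3.8 -2.3]
tip 0.0661 [0.5766 0.0225 0.1659]
g100 0.0575 [0.5681 0.0214 0.1501]
base 0.0298 [0.5406 0.0181 0.0992]
footc -0.0448 [0.4666 0.009  0.092 ]
footlow -0.0582 [0.4533 0.0074 0.0674]
foothi -0.0314 [0.4799 0.0106 0.1166]
liplow 0.0001 [0.5111 0.0144 0.0175]
liphi 0.0421 [0.5528 0.0196 0.0947]
40.63704761907468 [0.00968265 0.06231703] 118.57923210403622 -5.729591148071698e-05 [ 1.2 -2.4 -5.4 -2.5  4.3  3.8 -2.3]
tip 0.0661 [0.5766 0.0225 0.1659]
g100 0.0575 [0.5681 0.0214 0.1501]
base 0.0298 [0.5406 0.0181 0.0992]
footc -0.0448 [0.4666 0.009  0.092 ]
footlow -0.0582 [0.4533 0.0074 0.0674]
foothi -0.0314 [0.4799 0.0106 0.1166]
liplow 0.0001 [0.5111 0.0144 0.0175]
liphi 0.0421 [0.5528 0.0196 0.0947]
```

```bash
python3 -c "
from h import *
from scipy.optimize import least_squares
s=arm.sense();yaw=.122;D=np.array([.511,.0145]);u=np.array([np.cos(yaw),np.sin(yaw)]);v=np.array([-u[1],u[0]])
c=calibration('wrist')
def W(p,q):
    X,Z,th,Y=p;x,y,z=q;cc,ss=np.cos(th),np.sin(th)
    return np.array([*(D+u*(X+x*cc+z*ss)+v*(Y+y)),Z-x*ss+z*cc])
pj=lambda n,P,c=None:np.array(proj(n,P,s=1,c=c))
def res(p):
    r=list(pj('wrist',W(p,(0,0,-.062)),c)-[280,201.6])
    r+=[(pj('wrist',W(p,(0,-.028,-.062)),c)-pj('wrist',W(p,(0,.028,-.062)),c))[0]-70]
    r+=[pj('wrist',W(p,(-.118,0,0)),c)[1]-44, pj('wrist',W(p,(-.043,0,-.008)),c)[1]-113.6]
    r+=list(pj('scene',W(p,(-.115,0,0)))-[220+153*.25,160+150*.25])
    r+=[min(0,W(p,(.044,0,.013))[2]-.036)*3000]
    return np.array(r)
o=least_squares(res,[0,.1,2,0]);p=o.x;print(o.cost,p[:2],np.degrees(p[2]),p[3],res(p).round(1))
for nm,q in dict(tip=(-.118,0,0),g100=(-.1,0,0),base=(-.042,0,0),footlow=(.028,0,-.062),foothi=(-.028,0,-.062),liplow=(.044,0,.013)).items():
    w=W(p,q);print(nm,((w[:2]-D)@u).round(4),w.round(4))
g=W(p,(-.098,0,0));print(g)
rows([(s['position'][0],s['position'][1],.27,.122),(g[0],g[1],.27,.122),(g[0],g[1],g[2]-.019,.122)])
"
```

```text
92.80166331807563 [0.01283108 0.08071933] 115.19349311139675 0.0005127265465001648 [  0.5   0.1  -2.1  -4.4   3.6   4.2 -11.3  -1.9]
tip 0.0631 [0.5735 0.0227 0.1875]
g100 0.0554 [0.5659 0.0218 0.1712]
base 0.0307 [0.5414 0.0187 0.1187]
footlow -0.0552 [0.4562 0.0083 0.0818]
foothi -0.0314 [0.4798 0.0112 0.1324]
liplow 0.0059 [0.5168 0.0157 0.0354]
[0.56507954 0.0216472  0.16939712]
[0.0, 0.0, -2.47] 0.1 rows from start 0.4
[9.97, -0.01, -2.47] 0.1 rows from start 1.6
[9.97, -0.01, 9.49] 0.1 rows from start 2.2
```

```bash
cat > fit.py <<'E'
from h import *
from scipy.optimize import least_squares
s=arm.sense();yaw=.122;D=np.array([.511,.0145]);u=np.array([np.cos(yaw),np.sin(yaw)]);v=np.array([-u[1],u[0]])
c=calibration('wrist')
def W(p,q):
    X,Z,th,Y=p;x,y,z=q;cc,ss=np.cos(th),np.sin(th)
    return np.array([*(D+u*(X+x*cc+z*ss)+v*(Y+y)),Z-x*ss+z*cc])
pj=lambda n,P,c=None:np.array(proj(n,P,s=1,c=c))
for wb,wt in((.3,1),(.0,1),(1,.2),(.3,.2)):
    def res(p):
        r=list(pj('wrist',W(p,(0,0,-.062)),c)-[280,201.6])
        r+=[(pj('wrist',W(p,(0,-.028,-.062)),c)-pj('wrist',W(p,(0,.028,-.062)),c))[0]-70]
        r+=[wt*(pj('wrist',W(p,(-.118,0,.004)),c)[1]-42), wb*(pj('wrist',W(p,(-.043,0,-.008)),c)[1]-113.6)]
        r+=list(pj('scene',W(p,(-.118,0,0)))-[257,197.5])
        r+=[min(0,W(p,(.044,0,.013))[2]-.036)*3000]
        return np.array(r)
    o=least_squares(res,[0,.1,2.1,0]);p=o.x;print(o.cost.round(1),p[:2],np.degrees(p[2]).round(1),res(p).round(1))
    for nm,q in dict(tip=(-.118,0,0),g100=(-.1,0,0),footlow=(.028,0,-.062),liplow=(.044,0,.013)).items():
        w=W(p,q);print(nm,((w[:2]-D)@u).round(4),w.round(4))
E
python3 fit.py
```

```text
115.9 [0.00998514 0.08051827] 115.5 [  0.9   3.3  -2.2  -4.5   2.2   5.5 -12.4  -2.4]
tip 0.0609 [0.5714 0.0221 0.187 ]
g100 0.0531 [0.5637 0.0212 0.1707]
footlow -0.058 [0.4534 0.0076 0.082 ]
liplow 0.0027 [0.5137 0.015  0.0352]
113.4 [0.0094391  0.08047456] 115.8 [  0.9   3.9  -2.2  -4.4   0.    5.5 -12.3  -2.4]
tip 0.0609 [0.5714 0.0221 0.1867]
g100 0.053 [0.5636 0.0211 0.1705]
footlow -0.0586 [0.4528 0.0076 0.0823]
liplow 0.002 [0.5129 0.0149 0.0352]
28.0 [0.00663556 0.07854456] 127.7 [ 0.6  1.8  0.1 -6.7 -0.3  2.2 -1.6 -0.6]
tip 0.0789 [0.5892 0.0245 0.1719]
g100 0.0679 [0.5783 0.0232 0.1576]
footlow -0.0595 [0.4519 0.0077 0.0944]
liplow -0.01 [0.501  0.0137 0.0358]
27.9 [0.00685322 0.07856148] 127.7 [ 0.6  1.6  0.2 -6.7 -0.2  2.2 -1.5 -0.6]
tip 0.079 [0.5894 0.0245 0.1719]
g100 0.068 [0.5785 0.0232 0.1577]
footlow -0.0593 [0.4521 0.0077 0.0943]
liplow -0.0098 [0.5012 0.0137 0.0358]
```

The constrained fit now agrees with all the views: the handle rests on the tab's near edge, cup tilt ≈128°, foot at the near inner wall. I'll grip the handle about 20 mm short of the tab. Then I'll draw it back so the drum's near rim turns the cup upright in the pads.

Request:
carry_out([
  [0.3, 0, 0, -2, 0],
  [0.0, 3, 0, -2.5, 0],
  [0.0, 7, 0, -2.5, 0],
  [0.0, 9.9, 0, -2.5, 0],
  [0.0, 9.9, 0, -2.5, 0],
  [0.0, 9.9, 0, 3, 0],
  [0.0, 9.9, 0, 7, 0],
  [0.0, 9.9, 0, 10.5, 0],
  [0.0, 9.9, 0, 12.4, 0],
  [0.0, 9.9, 0, 12.4, 0],
  [1, 9.9, 0, 12.4, 0],
  [1, 9.9, 0, 12.4, 0],
  [1, 9.9, 0, 12.4, 0],
  [1, 9.9, 0, 12.4, 0],
], grip_force=30)

```text
time: 13.0
position: [0.5648, 0.0214, 0.122]
ee_rot: [3.141, -0.002, 0.123]
contact_force: [0.8, 0.8, 4.9]
finger_gap: 0.015
```

```bash
python3 st.py
```

```text
13.0 [0.5648 0.0214 0.122 ] [ 3.141e+00 -2.000e-03  1.230e-01] [ 0.074 -0.029 -0.087] [0.81 0.77 4.89] 0.014992039425423027
```

Request:
carry_out([
  [1, -0.3, 0, -0.5, 0],
  [1, -0.8, 0, -1.0, 0],
  [1, -1.4, 0, -1.6, 0],
  [1, -2.3, 0, -2.2, 0],
  [1, -3.5, 0, -2.5, 0],
  [1, -4.9, 0, -2.7, 0],
  [1, -4.9, 0, -2.7, 0],
])

```text
time: 13.88
position: [0.5151, 0.0153, 0.1487]
ee_rot: [3.141, 0.0, 0.123]
contact_force: [0.6, -0.6, -0.3]
finger_gap: 0.0128
```

```bash
python3 st.py
```

```text
13.875 [0.5151 0.0153 0.1487] [3.141 0.    0.123] [-0.089 -0.132 -0.056] [ 0.59 -0.58 -0.32] 0.012807438175835571
```

Request:
carry_out([
  [1, -1.1, 0, -0.3, 0],
  [1, -2.3, 0, -0.7, 0],
  [1, -3.6, 0, -1.2, 0],
  [1, -5.0, 0, -1.7, 0],
  [1, -6.5, 0, -1.8, 0],
  [1, -8.0, 0, -1.9, 0],
  [1, -8.0, 0, -1.9, 0],
])

```text
time: 14.75
position: [0.4354, 0.0055, 0.1674]
ee_rot: [3.142, 0.0, 0.123]
contact_force: [0.3, 0.8, 0.6]
finger_gap: -0.0
```

```bash
python3 st.py;python3 -c "
from h import *
im=snapshot('wrist');sc=snapshot('scene')
cv2.imwrite('pics/w8.png',np.hstack([cv2.resize(im[:,:,::-1],(400,300)),cv2.resize(sc[80:290,180:460,::-1],(400,300))]))"
```

```text
14.75 [0.4354 0.0055 0.1674] [3.142 0.    0.123] [ 0.016 -0.029 -0.056] [0.29 0.79 0.61] -1.903383763780585e-05
```

View pics/w8.png

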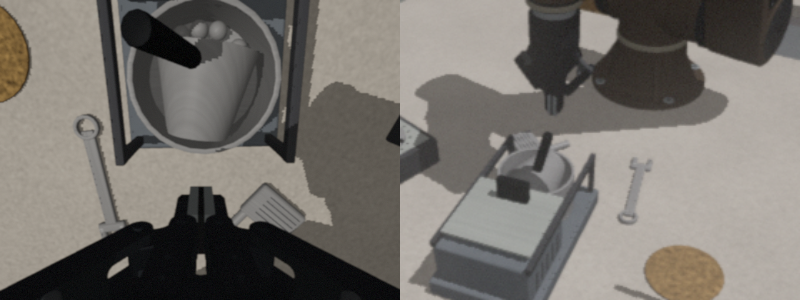

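The handle slipped out. The cup is now lying in the drum with its handle up, tip at (142,28) and base at (197,62) in the wrist half, tip about (547,135) and base (535,168) in the scene half. At least three balls are visible in the drum beyond the mouth. Next I'll triangulate the handle from both cameras.

```bash
cat > fit2.py <<'E'
from h import *
from scipy.optimize import least_squares
D=np.array([.511,.0145]);yw=.122;u=np.array([np.cos(yw),np.sin(yw)]);v=np.array([-u[1],u[0]])
c=calibration('wrist');cs=calibration('scene')
def tri(a,b):
    A=[]
    for o,d in(ray('wrist',*a,s=1.4,c=c),ray('scene',*b,s=1,c=cs)): A.append((o,d/np.linalg.norm(d)))
    M=sum(np.eye(3)-np.outer(d,d) for o,d in A);w=sum((np.eye(3)-np.outer(d,d))@o for o,d in A);p=np.linalg.solve(M,w)
    return p,[round(float(np.linalg.norm((np.eye(3)-np.outer(d,d))@(p-o))*1000),1) for o,d in A]
T=lambda p:(((p[:2]-D)@u).round(4),((p[:2]-D)@v).round(4),p[2].round(4))
def crop(x,y):return (180+(x-400)*.7,80+y*.7)
t,e=tri((142,28),crop(547,137));b,e2=tri((196,60),crop(535,168))
print("tip",T(t),t,e,"base",T(b),b,e2,np.linalg.norm(t-b))
pw=lambda p:np.array(proj('wrist',p,s=1.4,c=c));ps=lambda p:np.array(proj('scene',p,s=1,c=cs))
def res(q):
    R=Ro.from_rotvec(q[3:]);P=lambda *l:q[:3]+R.apply(l)   # origin: centre line at handle height
    r=list((pw(P(-.117,0,0))-[142,28])*.7)+list(pw(P(-.042,0,0))-[197,60])+list(pw(P(0,0,-.062))-[200,127])
    r+=list(ps(P(-.117,0,0))-crop(547,137))
    low=[P(.044*np.cos(a),.044*np.sin(a),.013)[2] for a in np.linspace(0,6.28,25)]
    lf=[P(.028*np.cos(a),.028*np.sin(a),-.062)[2] for a in np.linspace(0,6.28,25)]
    r+=[(min(low)-.036)*1000*.5,min(0,min(lf)-.036)*1000]
    return np.array(r)
R0=Ro.from_euler('z',.122)*Ro.from_euler('y',np.radians(80))*Ro.from_euler('z',0.3)
o=least_squares(res,[*(D),.08,*R0.as_rotvec()]);q=o.x;R=Ro.from_rotvec(q[3:]);P=lambda *l:q[:3]+R.apply(l)
print(o.cost,res(q).round(1));ax=R.apply([0,0,1]);h=R.apply([-1,0,0])
print("axis",ax.round(3),"yaw",np.degrees(np.arctan2(ax[1],ax[0])),"handle",h.round(3))
for n,l in dict(tip=(-.118,0,0),g106=(-.106,0,0),foot=(0,0,-.062),mouth=(0,0,.013)).items(): print(n,T(P(*l)),P(*l).round(4))
E
python3 fit2.py
```

```text
tip (np.float64(0.0181), np.float64(0.0268), np.float64(0.1885)) [0.52569074 0.04326118 0.18854825] [0.9, 0.9] base (np.float64(0.0108), np.float64(0.0037), np.float64(0.1182)) [0.5212293  0.01948368 0.1181976 ] [0.3, 0.3] 0.07439413942382296
19.653967073273027 [-0.5  1.8  1.3 -4.3 -1.1  3.4 -0.4  0.6 -1.4  0. ]
axis [ 0.994 -0.103  0.027] yaw -5.892199445310757 handle [0.009 0.336 0.942]
tip (np.float64(0.0178), np.float64(0.027), np.float64(0.1879)) [0.5254 0.0434 0.1879]
g106 (np.float64(0.0172), np.float64(0.023), np.float64(0.1766)) [0.5253 0.0394 0.1766]
foot (np.float64(-0.0485), np.float64(0.0016), np.float64(0.0751)) [0.4626 0.0102 0.0751]
mouth (np.float64(0.0246), np.float64(-0.0151), np.float64(0.0771)) [0.5372 0.0025 0.0771]
```

Triangulation agrees to under 1 mm (rod length 74.4 mm against 75 expected). The handle stands nearly upright with its tip at (0.526,0.043,0.188), tilted 19° towards +y. I'll regrip it near its end, higher up and firmly.

```bash
python3 -c "
from h import *
rows([(.4354,.0055,.24,-.103),(.525,.037,.24,-.103),(.525,.037,.150,-.103),(.525,.037,.265,-.103)])"
```

```text
[-0.12, -0.01, -7.26] 12.9 rows from start 1.2
[9.15, -2.04, -7.26] 12.9 rows from start 1.9
[9.15, -2.04, 1.74] 12.9 rows from start 1.5
[9.15, -2.04, -9.76] 12.9 rows from start 2.2
```

Request:
carry_out([
  [0.5, 0, 0, -4, 0],
  [-0.4, 0, 0, -7.3, 4],
  [-0.4, 4, -1, -7.3, 9],
  [-0.4, 8, -2, -7.3, 12.9],
  [-0.4, 9.15, -2.0, -7.3, 12.9],
  [-0.4, 9.15, -2.0, -7.3, 12.9],
  [-0.4, 9.15, -2.0, -3, 12.9],
  [-0.4, 9.15, -2.0, 0, 12.9],
  [-0.4, 9.15, -2.0, 1.7, 12.9],
  [-0.4, 9.15, -2.0, 1.7, 12.9],
  [1, 9.15, -2.0, 1.7, 12.9],
  [1, 9.15, -2.0, 1.7, 12.9],
  [1, 9.15, -2.0, 1.7, 12.9],
  [1, 9.15, -2.0, 1.7, 12.9],
  [1, 9.15, -2.0, 1.7, 12.9],
  [1, 9.15, -2.0, 1.7, 12.9],
], grip_force=100)

```text
time: 16.85
position: [0.5248, 0.0331, 0.1515]
ee_rot: [3.135, -0.002, -0.099]
contact_force: [-4.0, -28.2, 8.2]
finger_gap: 0.0162
```

```bash
python3 st.py
```

```text
16.85 [0.5248 0.0331 0.1515] [ 3.135e+00 -2.000e-03 -9.900e-02] [-7.229  0.986 -0.03 ] [ -3.96 -28.18   8.17] 0.01616277702880968
```

Request:
carry_out([
  [1, 0, 0.5, -0.7, 0],
  [1, 0, 1, -1.5, 0],
  [1, 0, 1.5, -3, 0],
  [1, 0, 2, -5, 0],
  [1, 0, 2, -7, 0],
  [1, 0, 2, -9, 0],
  [1, 0, 2, -11.5, 0],
  [1, 0, 2, -11.5, 0],
])

```text
time: 17.85
position: [0.5231, 0.0168, 0.267]
ee_rot: [3.142, -0.004, -0.102]
contact_force: [0.3, 0.1, -0.5]
finger_gap: 0.0138
```

```bash
python3 st.py; python3 -c "
from h import *
im=snapshot('wrist');sc=snapshot('scene');cv2.imwrite('pics/a_w.png',im[:,:,::-1]);cv2.imwrite('pics/a_s.png',sc[:,:,::-1])
# ball / drum check from top
t=snapshot('top');cv2.imwrite('pics/a_t.png',t[:,:,::-1])"
```

```text
17.85 [0.5231 0.0168 0.267 ] [ 3.142 -0.004 -0.102] [-0.012 -0.016  0.01 ] [ 0.29  0.06 -0.48] 0.013834224581966979
```

```bash
python3 -c "
from h import *
F=[];T=[]
for i in range(6):
    snapshot('wrist');s=arm.sense();F.append(s['contact_force']);T.append(s['ft_torque'])
print(np.mean(F,0).round(2),np.std(F,0).round(2),np.mean(T,0).round(3))
rows([(.5718,.2619,.265,-.221),(.4157,.297,.265,-.221)])
im=cv2.cvtColor(cv2.imread('pics/a_w.png'),cv2.COLOR_BGR2GRAY);a=cv2.resize(im,(80,36),interpolation=cv2.INTER_AREA)
for r in a: print(''.join(' .:-=+*#%@'[min(9,int(x)//22)] for x in r))
"
```

```text
[-0.17  0.07 -0.95] [0.42 0.42 0.42] [-0.01  -0.027 -0.009]
[2.4, -24.88, -0.02] 6.8 rows from start 4.0
[-13.49, -26.78, -0.02] 6.8 rows from start 4.8
**=--=*****-:-=****--+*************************--==-=*#***##**##****************
+***+++***=:-=*****+-****##********************=:====**#####********************
*******+=-=+**#*****-+##***********************+:-===*#*#*##********************
*******************#+-**************************:-===+###*##***#**********#*##**
**##**#*********#****-+*************##**********=-====**###***#***********#****#
##****************##*+-*************************+:====####**#**************#****
*#*##**#********#*#*##=+*************************:-===**###*****++=++++++++=-:..
*#***************#####*-*************************--===+#***#**+=-=========-    .
***#***********#*####*#=+#*******#******+++=+****=:====#*##***====-=======.   ..
#**************##**##*#*-*####****+=-:... -==*****:-===*##**+============-    ..
#**#**#********#**######=+#*****=.....:-==********-=*+=+**++=--=========-.   ..:
**#***************######*-**####*==+**#*********++-=#+==
[... 1187 characters left out ...]
*+=.    .       .    -+++=---=++*******=========---=
*****************#**+:     :-:                    .:-     .:-==========--==--=--
*****************+-.                                         .:-========-=-===-=
***********#**+-.                                               .:-=============
***********+-.                      :+-:.-+=                       .:-==========
********+-.         :+-             =######*.             -:          .:-=======
******-.           +*-              -+****+=.             .:-.           .--====
***=.             .:                                         .              :=+*
=:                                                                            .-
```

Mean vertical force is −0.95 N, so the cup is held and hangs below the grip. I'll carry it above the mat, offset forward.

Request:
carry_out([
  [1, 0.6, -4, 0, 2],
  [1, 1.2, -9, 0, 4],
  [1, 1.8, -14, 0, 6],
  [1, 2.2, -19, 0, 6.8],
  [1, 2.4, -23, 0, 6.8],
  [1, 2.4, -24.9, 0, 6.8],
  [1, 2.4, -24.9, 4, 6.8],
  [1, 2.4, -24.9, 8, 6.8],
  [1, 2.4, -24.9, 11.5, 6.8],
  [1, 2.4, -24.9, 12.5, 6.8],
  [1, 2.4, -24.9, 12.5, 6.8],
])

```text
time: 19.68
position: [0.5722, 0.2617, 0.1405]
ee_rot: [3.141, 0.0, -0.221]
contact_force: [0.6, -0.5, -0.6]
finger_gap: 0.014
```

```bash
python3 st.py; python3 -c "
from h import *
a_=snapshot('scene')[:,:,::-1];cv2.imwrite('pics/b_s.png',a_);cv2.imwrite('pics/b_w.png',snapshot('wrist')[:,:,::-1])
im=cv2.cvtColor(a_,cv2.COLOR_BGR2GRAY)[150:310,280:480];a=cv2.resize(im,(100,40),interpolation=cv2.INTER_AREA)
for r in a: print(''.join(' .:-=+*#%@'[min(9,int(x)//22)] for x in r))
P=arm.sense()['position']+[0,0,.019]
for t in (75,85,95): print(t,[(np.round((np.array(proj('scene',cup(P,-.221,np.radians(t),l),s=1))-[280,150])/[2,4],0)).tolist() for l in((0,0,0),(.126,0,-.062),(.070,0,-.062),(.142,0,.013),(.054,0,.013))])
"
```

```text
19.675 [0.5722 0.2617 0.1405] [ 3.141  0.    -0.221] [-0.049 -0.08   0.005] [ 0.65 -0.49 -0.6 ] 0.013954489766923973
%%%%%%%%%%%%%##*+++++====--:::::::::::::::::::::::::::::::::::::::-:::::::-*#%%%%%%%%%%#%%%#%%%#%%%%
%%%%%%%%%##*++++++==++=++======-----::::-::::::::::::::::::::::::=##===--=*%%%%%%%%%#%%%######%%%%%%
%%%%%##*++++++++++++++===+=+==+=========--::::::::::::::::::::::-*##%%%%%%%%%%%%%%%%%%%#######%%%%%%
%##*++++++++++++++=+++++=++++++=+=====+=-:---::::::::::::::::::-=##%%%%%%%%%%%%%%%%%%%%%%%%##%%%%#%#
+++++++++++++=+++++++++++==++++++++++===:.:-------------::-----+#%%%%%%%%%%%%%%%%%%%%%%%%%%%%%%#%##%
++++=++==+++==+=++++++++++++++++++++++==:..::------=====-----:-#%%%%%%%%%%%%%%%%%%%%%%%%%%%%%%%%%%%%
+++++++==+++==++=++++++++++++++++++=++*=......::----------::::=#%%%%%%%%%%%%%%%%%%%%%%%%%%%%%%%%%%%%
==========++=+++++++++++++++++++++*##%%=..........::::::::::::*%%%%%##%%%%%%%%%%%%%%%%%%%%%%%%%%%%%%
==========++==+++===+++++++++++*#%%%%%#-:...::...::::::::::::=#%%%%%%%%%%%%%%%%%%%%%%%%%%%%%%%%%%%%%
=========++=+++=====++==+++*##%%%#*=:-=:.:..::.::::::::::::::*%%%%%%%%%%%%
[... 2578 characters left out ...]
*#%%%##**+++++++++++++**+*+****##%%%%%%%%%%%%%%%%%%%%%%%%%%%%%%%%%%%##%%%#
*%%%%%%%%%%%%%%%%%%%%%%%##%%%%%%%%%%#**++++***+++***##%%%%%%%%%%%%%%%%%%%%%%%%%%%%%%%%%%%%#*=-:-=*#%
%%%%%%%%%%%%%%%%%%%%%%%%%%%%%%%%%%%%%%%%%%#%%%%%##**+++**##%%%%%%%%%%%%%%%%%%%%%%%%%%%%%%#=::::::::-
%%%%%%%%%%%%%%%%%%%%%%%%%%%%%%%%%%%%%%%%%%%%%%%%%%%%%%##*+++****#%%%%%%%%%%%%%%%%%%%%%%#+:::::::::::
%%%%%%%%%%%%%%%%%%%%%%%%%%%%%%%%%%%%%%%%%%%%%%%%%%%%%%%%%%%###**+++**###%%%%%%%%%%%%%%#=::::::::::::
75 [[46.0, 21.0], [45.0, 31.0], [49.0, 26.0], [35.0, 36.0], [40.0, 27.0]]
85 [[46.0, 21.0], [49.0, 29.0], [51.0, 24.0], [38.0, 35.0], [42.0, 27.0]]
95 [[46.0, 21.0], [52.0, 27.0], [53.0, 23.0], [42.0, 34.0], [43.0, 27.0]]
```

The text rendering shows the cup under the gripper with its mouth facing forward (θ≈88°). I'll ease the grip, touch the lip down ahead of the mat and draw back along an arc to turn it upright.

Request:
carry_out([
  [1, 1, 0, 0, 0],
  [1, 2, 0, 0, 0],
  [1, 2, 0, 1, 0],
  [1, 2, 0, 1.6, 0],
  [1, 1.6, 0, 2.05, 0],
  [1, 0.8, 0, 2.2, 0],
  [1, -0.4, 0, 2.35, 0],
  [1, -0.4, 0, 2.35, 0],
], grip_force=25)

```text
time: 20.78
position: [0.5676, 0.2635, 0.1179]
ee_rot: [-3.14, -0.002, -0.22]
contact_force: [2.0, -0.5, 4.1]
finger_gap: 0.014
```

```bash
python3 st.py
```

```text
20.775 [0.5676 0.2635 0.1179] [-3.14e+00 -2.00e-03 -2.20e-01] [ 0.034 -0.433  0.001] [ 2.01 -0.54  4.05] 0.013986866944693822
```

Request:
carry_out([
  [1, -0.8, 0, 0, 0],
  [1, -1.6, 0, -0.2, 0],
  [1, -2.4, 0, -0.3, 0],
  [1, -3.2, 0, -0.3, 0],
  [1, -4.0, 0, -0.3, 0],
  [1, -5.0, 0, -0.2, 0],
  [1, -6.0, 0, 0, 0],
  [1, -6.8, 0, 0.1, 0],
])

```text
time: 21.78
position: [0.5018, 0.2782, 0.1164]
ee_rot: [-3.14, -0.002, -0.221]
contact_force: [-0.1, -0.6, -0.5]
finger_gap: 0.014
```

```bash
python3 st.py;  cat > asc.py <<'E'
from h import *
a_=snapshot('scene')[:,:,::-1];cv2.imwrite('pics/b_s.png',a_);cv2.imwrite('pics/b_w.png',snapshot('wrist')[:,:,::-1])
im=cv2.cvtColor(a_,cv2.COLOR_BGR2GRAY)[190:310,310:450];a=cv2.resize(im,(70,30),interpolation=cv2.INTER_AREA)
for r in a: print(''.join(' .:-=+*#%@'[min(9,int(x)//22)] for x in r))
P=arm.sense()['position']+[0,0,.019]
for t in (0,20,40,60,75,90): print(t,[(np.round((np.array(proj('scene',cup(P,-.221,np.radians(t),l),s=1))-[310,190])/[2,4],0)).tolist() for l in((0,0,0),(.126,0,-.062),(.070,0,-.062),(.142,0,.013),(.054,0,.013))])
E
python3 asc.py
```

```text
21.775 [0.5018 0.2782 0.1164] [-3.14e+00 -2.00e-03 -2.21e-01] [ 0.03  -0.097  0.007] [-0.1  -0.65 -0.5 ] 0.014003438862943104
+-:*####%%%%%%%#**#%%#*#%%%%+:::::::::::::::::::::::::=#%%%%%%%%%%%%%%
-:-#%%%%%%%%%%%********#%%%%#=:::::::::::::::::::::::--#%%%%%%%%%%%%%%
-:-#%%%%%%%%%%%##*****#%%%%%%#-::-:::::::::::::::::::-=*%%%%%%%%%%%%%%
*--#%%%%%%%%%%%%****#%%%%%%%%%*-::::::::::::::::::-==--=+***%%%%%%%%%%
#-=#%%%%%%%%%%%#***#%%%%%%%%%%%+:::::::::+-:::::-*%#=-:--===#%%%%%%%%%
-:-*#%%%%%%%%%%****#%%%%%%%%%%%%#*+-::::=*-::::-*%#*--:::-+#%%%%%%%%%%
----*%%%%%%%%%#***#%%%%%%%%%%%%%%%%+:::::::::::-==-:::-=*#%%%%%%%%%%%%
----+*#%%%%%%%****#%%%%%%%%%%%%%%%%+--:::::::::::::-=*#%%%%%%%%%%%%%%%
---=+++#%%%%%#***#%%%%%%%%%%%%%%%%#=--:::--:::---=*#%%%%%%%%%%%%%%%%%%
--=+++++#%%%#****#%%%%%%%%%%%%%%%%%*-::::--::=###%%%%%%%%%%%%%%%%%%%%%
-==++++++#%+*#**+*#%%%%%%%%%%%%%%%%#*-::-=-:=#%%%%%%%%%%%%%%%%%%%%%%%%
-=++++++++*#+****#%%%%%%%%%%%%%%%%%%*-::=++*%%%%%%%%%%%%%%%%%%%%%%%%%%
=++++++++++*%%%%%%%%%%%%%%%%%%%%%%#*=:::+*##%%%%%%%%%%%%%%%%%%%%%%%%%%
+++++++++++++#%%%%%%%%%%%%%%%#**+==-:::=****##%%%%%
[... 892 characters left out ...]
%%%%%%%##**+++***##%%%%%%%%%%%%%%%%%%%%%%%%%%%%%%%
%%%%%%%%%%%%%%%%%%%%%%%%%%%%%%%%%##**+++**##%%%%%%%%%%%%%%%%%%%%%%%%%%
%%%%%%%%%%%%%%%%%%%%%%%%%%%%%%%%%%%%%%%##*++++**##%%%%%%%%%%%%%%%%%%%%
%%%%%%%%%%%%%%%%%%%%%%%%%%%%%%%%%%%%%%%%%%%%###**+++**###%%%%%%%%%%%%%
0 [[40.0, 9.0], [20.0, 23.0], [29.0, 19.0], [20.0, 17.0], [33.0, 11.0]]
20 [[40.0, 9.0], [24.0, 24.0], [32.0, 19.0], [19.0, 21.0], [32.0, 13.0]]
40 [[40.0, 9.0], [29.0, 23.0], [35.0, 18.0], [21.0, 24.0], [33.0, 14.0]]
60 [[40.0, 9.0], [34.0, 21.0], [40.0, 15.0], [25.0, 24.0], [34.0, 15.0]]
75 [[40.0, 9.0], [39.0, 19.0], [43.0, 13.0], [29.0, 23.0], [35.0, 15.0]]
90 [[40.0, 9.0], [44.0, 16.0], [46.0, 11.0], [34.0, 21.0], [37.0, 14.0]]
```

Contact was lost and the tilt is still about 78–80°. I'll retry from further forward with a looser grip and a little more press.

Request:
carry_out([
  [1, 0, 0, -1.5, 0],
  [1, 3, 0, -1.5, 0],
  [1, 6, 0, -1.5, 0],
  [1, 9, 0, -1.5, 0],
  [1, 9, 0, -0.5, 0],
  [0.66, 9, 0, 0.1, 0],
  [0.66, 9, 0, 0.5, 0],
  [0.66, 8.6, 0, 0.6, 0],
  [0.66, 8.0, 0, 0.6, 0],
], grip_force=20)

```text
time: 23.0
position: [0.5837, 0.2616, 0.1152]
ee_rot: [-3.135, -0.013, -0.221]
contact_force: [6.3, -1.2, 24.1]
finger_gap: 0.0143
```

```bash
python3 st.py
```

```text
23.0 [0.5837 0.2616 0.1152] [-3.135 -0.013 -0.221] [-0.649 -1.182  0.064] [ 6.33 -1.19 24.08] 0.014311672190838337
```

Request:
carry_out([
  [0.66, -0.8, 0, -0.1, 0],
  [0.66, -1.6, 0, -0.1, 0],
  [0.66, -2.4, 0, -0.1, 0],
])

```text
time: 23.38
position: [0.5583, 0.267, 0.1146]
ee_rot: [-3.136, -0.008, -0.22]
contact_force: [5.3, 1.5, 27.5]
finger_gap: 0.0148
```

```bash
python3 st.py
```

```text
23.375 [0.5583 0.267  0.1146] [-3.136 -0.008 -0.22 ] [ 0.396 -1.693  0.039] [ 5.35  1.46 27.47] 0.014758857094422425
```

Request:
carry_out([
  [0.66, -0.8, 0, 0, 0],
  [0.66, -1.6, 0, 0.1, 0],
  [0.66, -2.4, 0, 0.2, 0],
])

```text
time: 23.75
position: [0.5332, 0.2718, 0.1109]
ee_rot: [-3.139, -0.004, -0.22]
contact_force: [1.9, 0.3, 10.5]
finger_gap: 0.0148
```

```bash
python3 st.py; python3 asc.py
```

```text
23.75 [0.5332 0.2718 0.1109] [-3.139 -0.004 -0.22 ] [ 0.018 -0.644  0.051] [ 1.93  0.33 10.46] 0.014787083543199443
=::===+++*##%%%#**#%%#*#*=::--::::::::::::::::::::-#%#%%%%%%%%%%%%%%%%
:::+**##%%%%%%%*****#**-::::::::::::::::::::::::::+%%%%%%%%%%%%%%%%%%%
-:-#%%%%%%%%%%%##***#**=:::::::::::::::::::::::::-#%%%%%%%%%%%%%%%%%%%
*--#%%%%%%%%%%%%****#%%#=::::::::::::::::::::::::-*%%%%%%%%%%%%%%%%%%%
#-=#%%%%%%%%%%%#***#%%%%#-::::::::::::::::::::::--*%%%%%%%%%%%%%%%%%%%
=:=*#%%%%%%%%%%****#%%%%%*::--:::::::::::::::::::=+#%%%%%%%%%%%%%%%%%%
--=+*%%%%%%%%%#***#%%%%%%%+::::::::::-:::::::=**---=+==#%%%%%%%%%%%%%%
----#%%%%%%%%%****#%%%%%%%#+--::::::=+:::::-*%%+--:--==*%%%%%%%%%%%%%%
---*%%%%%%%%%#***#%%%%%%%%%%%%+::::::::::::=##*-::::-*#%%%%%%%%%%%%%%%
--=#%%%%%%%%#****#%%%%%%%%%%%%#--:::::::::::--:::-=*#%%%%%%%%%%%%%%%%%
-=++*%%%%%%+*#**+*#%%%%%%%%%%%*--:::::::::::::-=*#%%%%%%%%%%%%%%%%%%%%
==+++*%%%%%#*****#%%%%%%%%%%%%+--::::--::-===*#%%%%%%%%%%%%%%%%%%%%%%%
++++++#%%%%%%%%%%%%%%%%%%%%%%%%+::::---::*%%%%%%%%%%%%%%%%%%%%%%%%%%%%
+++++++*%%%%%%%%%%%%%%%%%%%%%%#=:::----=*%%%%%%%%%%%%%%%%%%%%
[... 888 characters left out ...]
+++**+++***##%%%%%%%%%%%%%%%%%%%%%%%%%%%%%%%
%%%%%%%%%%%%#**++++++++++++#%%%%%##**+++**##%%%%%%%%%%%%%%%%%%%%%%%%%%
%%%%%%%%%%%%%%%##**++++++*%%%%%%%%%%%%%##**++***##%%%%%%%%%%%%%%%%%%%%
%%%%%%%%%%%%%%%%%%%%#####%%%%%%%%%%%%%%%%%%%###**+++**###%%%%%%%%%%%%%
0 [[36.0, 11.0], [15.0, 26.0], [24.0, 22.0], [14.0, 20.0], [29.0, 14.0]]
20 [[36.0, 11.0], [19.0, 27.0], [27.0, 21.0], [14.0, 24.0], [28.0, 16.0]]
40 [[36.0, 11.0], [24.0, 26.0], [31.0, 20.0], [16.0, 27.0], [28.0, 17.0]]
60 [[36.0, 11.0], [30.0, 24.0], [35.0, 18.0], [21.0, 27.0], [29.0, 17.0]]
75 [[36.0, 11.0], [35.0, 21.0], [39.0, 16.0], [25.0, 26.0], [31.0, 17.0]]
90 [[36.0, 11.0], [40.0, 18.0], [42.0, 14.0], [30.0, 24.0], [32.0, 17.0]]
```

Sliding friction is only about 0.2, too low for dragging. A better lever is to hook the lip over the polisher's right-hand rail from outside and lower, so pressing down turns the cup upright. First I'll tighten, lift and carry it there.

```bash
python3 -c "
from h import *
rows([(.5332,.2718,.29,-.221),(.5234,-.0867,.29,1.693),(.5234,-.0867,.238,1.693)])"
```

```text
[0.08, -0.01, -17.94] 0.1 rows from start 2.9
[6.94, 35.19, -17.94] -109.6 rows from start 10.2
[6.94, 35.19, -12.74] -109.6 rows from start 10.2
```

Request:
carry_out([
  [1, 0, 0, -0.5, 0],
  [1, 0, 0, -1, 0],
  [1, 0, 0, -5, 0],
  [1, 0, 0, -10, 0],
  [1, 0, 0, -15, 0],
  [1, 0.4, 2, -18.2, -6],
  [1, 1.2, 6, -18.2, -16],
  [1, 2, 10, -18.2, -26],
  [1, 2.8, 14, -18.2, -36],
  [1, 3.6, 18, -18.2, -46],
  [1, 4.4, 22, -18.2, -56],
  [1, 5.2, 26, -18.2, -66],
  [1, 6, 30, -18.2, -76],
  [1, 6.6, 33, -18.2, -86],
  [1, 6.9, 35.2, -18.2, -96],
  [1, 6.9, 35.2, -18.2, -106],
  [1, 6.9, 35.2, -18.2, -109.6],
  [1, 6.9, 35.2, -15, -109.6],
  [1, 6.9, 35.2, -13.0, -109.6],
  [1, 6.9, 35.2, -13.0, -109.6],
], grip_force=60)

```text
time: 26.35
position: [0.5222, -0.0874, 0.2376]
ee_rot: [-3.138, -0.001, 1.692]
contact_force: [0.4, 0.3, -0.8]
finger_gap: 0.0143
```

```bash
python3 st.py
```

```text
26.35 [ 0.5222 -0.0874  0.2376] [-3.138e+00 -1.000e-03  1.692e+00] [-0.062 -0.007  0.034] [ 0.39  0.33 -0.81] 0.014278920094483205
```

Request:
carry_out([
  [0.66, 0, 0, 1.2, 0],
  [0.66, 0, 0, 2.0, 0],
  [0.66, -0.8, 0, 2.2, 0],
  [0.66, -1.6, 0, 2.4, 0],
  [0.66, -2.6, 0, 2.8, 0],
  [0.66, -3.6, 0, 3.3, 0],
], grip_force=20)

```text
time: 27.1
position: [0.5276, -0.1244, 0.2056]
ee_rot: [3.141, 0.0, 1.692]
contact_force: [0.0, 0.1, -2.0]
finger_gap: 0.0147
```

```bash
python3 st.py;  cat > asc.py <<'E'
from h import *
import sys
a_=snapshot('scene')[:,:,::-1];cv2.imwrite('pics/b_s.png',a_)
P=arm.sense()['position']+[0,0,.019];yw=arm.sense()['ee_rot'][2]
u0,v0=map(int,proj('scene',P,s=1));u0-=70;v0-=30
im=cv2.cvtColor(a_,cv2.COLOR_BGR2GRAY)[v0:v0+110,u0:u0+140];a=cv2.resize(im,(70,28),interpolation=cv2.INTER_AREA)
for r in a: print(''.join(' .:-=+*#%@'[min(9,int(x)//22)] for x in r))
for t in (0,20,40,60,75,90): print(t,[(np.round((np.array(proj('scene',cup(P,yw,np.radians(t),l),s=1))-[u0,v0])/[2,4],0)).tolist() for l in((0,0,0),(.12,0,-.062),(.064,0,-.062),(.136,0,.013),(.048,0,.013))])
E
python3 asc.py
```

```text
27.1 [ 0.5276 -0.1244  0.2056] [3.141 0.    1.692] [-0.049 -0.036 -0.048] [ 0.01  0.12 -1.99] 0.01474431487976345
#%%%%%%###################=:-:::::::::::::*##############%%%%%%%%%%%%%
#%%#%###################%#+--::::::::::::-#####%#%##%%####%%%#%%%%%%%%
###############%##%%%##*++--:::::::::::::+#%##%####%###%###%%#####%%%#
#####%###%%%#%%%%%%%%%#=:--::::::::::::-=#%%%%%%%%%%%%###%%%%##%######
##%%%%%%%%%%%%%%%%%%%#%#+:::::::-::::::+%%%%%%%%%%%%%%%%%%%#%%%%#%####
####%%%%%%%%%%%%%########*-:::::::::::=#%%%%%%%%%%%%%%%%%%%%%%%%######
####%%%%%%%%%######***++++=-::::::::::=#%%%%%%%%%%%%%%%%%%%%%%%%######
######%########*+++=======+====-:::--:-#%%%%%%%%%%%%%%%%%%%%%%#%######
#############++================-:::--::-*%%%%%%%%%%%%%%%%%%%#%########
##############+=================:::-=::::+#%%%#%%%%%%%%#########******
##############*=======================-:::=*#******+++++++++++========
############+==========================-:::-+====+++===============+++
########*+=--=---========================-=+=--====++=====+=====+=+===
####*=-::::::-===---=======================+=======+++======++=
[... 735 characters left out ...]
:-====++#########*******##**#####*-::::::::--=****+==
+==--:::::::::--====++++++++++++===========*#######=::::::::::-******+
++++==-::::--=+++*#**###+=============+==+######*=+-::::::::::-######*
***###+====+++*##%%#%%##*+==============*########***+==-::::::-#######
0 [[35.0, 8.0], [60.0, 16.0], [49.0, 15.0], [63.0, 9.0], [45.0, 7.0]]
20 [[35.0, 8.0], [55.0, 19.0], [44.0, 16.0], [63.0, 14.0], [45.0, 9.0]]
40 [[35.0, 8.0], [48.0, 20.0], [39.0, 16.0], [59.0, 18.0], [45.0, 11.0]]
60 [[35.0, 8.0], [39.0, 20.0], [33.0, 15.0], [53.0, 20.0], [43.0, 12.0]]
75 [[35.0, 8.0], [33.0, 19.0], [29.0, 14.0], [47.0, 20.0], [41.0, 12.0]]
90 [[35.0, 8.0], [26.0, 17.0], [25.0, 12.0], [40.0, 20.0], [39.0, 12.0]]
```

```bash
cat > th.py <<'E'
from h import *
P=arm.sense()['position']+[0,0,.019];yw=arm.sense()['ee_rot'][2]
I={n:cv2.GaussianBlur(cv2.cvtColor(snapshot(n),cv2.COLOR_RGB2GRAY),(3,3),0) for n in('scene','wrist','top')}
def val(n,p):
    u,v=proj(n,p,s=1);u,v=int(round(u)),int(round(v))
    return int(I[n][v,u]) if 0<=v<420 and 0<=u<560 else -1
for t in range(0,121,8):
    print(t,*[(n,[val(n,cup(P,yw,np.radians(t),(x,0,0))) for x in(.02,.028,.036,.044,.055)]) for n in I])
E
python3 th.py
```

```text
0 ('scene', [96, 167, 176, 177, 176]) ('wrist', [18, 17, 18, 16, 110]) ('top', [76, 78, 81, 52, 140])
8 ('scene', [74, 155, 176, 178, 175]) ('wrist', [15, 19, 16, 18, 110]) ('top', [77, 78, 81, 53, 133])
16 ('scene', [59, 109, 171, 176, 146]) ('wrist', [16, 20, 17, 18, 110]) ('top', [77, 78, 80, 53, 101])
24 ('scene', [52, 82, 141, 154, 103]) ('wrist', [16, 20, 16, 16, 107]) ('top', [77, 79, 80, 60, 66])
32 ('scene', [51, 52, 60, 78, 88]) ('wrist', [14, 16, 17, 17, 107]) ('top', [77, 79, 79, 71, 50])
40 ('scene', [49, 49, 51, 55, 106]) ('wrist', [15, 17, 17, 18, 120]) ('top', [77, 79, 79, 82, 50])
48 ('scene', [50, 50, 50, 50, 115]) ('wrist', [19, 18, 17, 17, 49]) ('top', [77, 77, 80, 79, 64])
56 ('scene', [59, 63, 65, 67, 107]) ('wrist', [17, 17, 17, 19, 17]) ('top', [77, 78, 79, 79, 82])
64 ('scene', [70, 82, 83, 98, 102]) ('wrist', [18, 18, 17, 15, 18]) ('top', [67, 77, 77, 79, 80])
72 ('scene', [83, 97, 106, 104, 101]) ('wrist', [17, 18, 17, 16, 17]) ('top', [61, 74, 78, 78, 79])
80 ('scene', [91, 102, 106, 105, 107]) ('wrist', [17, 17, 15, 17, 16]) ('top', [70, 61, 62, 78, 78])
88 ('scene', [83, 99, 105, 104, 106]) ('wrist', [16, 16, 17, 18, 17]) ('top', [80, 78, 66, 57, 61])
96 ('scene', [69, 90, 106, 105, 106]) ('wrist', [15, 16, 18, 17, 16]) ('top', [85, 84, 85, 85, 85])
104 ('scene', [57, 75, 105, 105, 105]) ('wrist', [15, 17, 17, 16, 15]) ('top', [83, 82, 82, 81, 80])
112 ('scene', [50, 59, 105, 105, 106]) ('wrist', [16, 15, 17, 15, 17]) ('top', [81, 81, 81, 81, 80])
120 ('scene', [50, 62, 102, 106, 105]) ('wrist', [17, 17, 17, 17, 17]) ('top', [80, 80, 78, 77, 76])
```

Rod darkness in the scene view gives θ≈44°: the rail did its job. That's past dead centre, so pressing the foot onto the mat will level it. Back to the mat.

```bash
python3 -c "
from h import *
rows([(.5276,-.1244,.29,1.692),(.4967,.2788,.29,-.221),(.4967,.2788,.125,-.221)])"
```

```text
[-0.07, 0.01, -8.44] -0.0 rows from start 1.4
[40.33, 1.79, -8.44] 109.6 rows from start 10.2
[40.33, 1.79, 8.06] 109.6 rows from start 10.2
```

Request:
carry_out([
  [1, 0, 0, 0, 0],
  [1, -0.5, 0, -3, 0],
  [1, -0.5, 0, -6, 0],
  [1, 0, 0, -8.4, 0],
  [1, 3, 0.2, -8.4, 8],
  [1, 7, 0.4, -8.4, 18],
  [1, 11, 0.6, -8.4, 28],
  [1, 15, 0.8, -8.4, 38],
  [1, 19, 1, -8.4, 48],
  [1, 23, 1.2, -8.4, 58],
  [1, 27, 1.4, -8.4, 68],
  [1, 31, 1.6, -8.4, 78],
  [1, 35, 1.7, -8.4, 88],
  [1, 38, 1.8, -8.4, 98],
  [1, 40.3, 1.8, -8.4, 106],
  [1, 40.3, 1.8, -8.4, 109.6],
  [1, 40.3, 1.8, -3, 109.6],
  [1, 40.3, 1.8, 3, 109.6],
  [1, 40.3, 1.8, 8.0, 109.6],
  [1, 40.3, 1.8, 8.0, 109.6],
], grip_force=60)

```text
time: 29.8
position: [0.4951, 0.2783, 0.1233]
ee_rot: [3.138, 0.005, -0.221]
contact_force: [-0.3, -0.4, -1.4]
finger_gap: 0.0145
```

```bash
python3 st.py; python3 th.py | cut -c1-50
```

```text
29.8 [0.4951 0.2783 0.1233] [ 3.138  0.005 -0.221] [-0.011 -0.01  -0.013] [-0.25 -0.4  -1.37] 0.014495252028993995
0 ('scene', [57, 60, 141, 162, 180]) ('wrist', [7,
8 ('scene', [57, 69, 106, 130, 173]) ('wrist', [7,
16 ('scene', [57, 63, 74, 88, 148]) ('wrist', [6, 
24 ('scene', [57, 59, 66, 73, 115]) ('wrist', [6, 
32 ('scene', [58, 59, 59, 64, 85]) ('wrist', [7, 1
40 ('scene', [58, 59, 59, 58, 87]) ('wrist', [7, 1
48 ('scene', [58, 59, 58, 60, 93]) ('wrist', [8, 7
56 ('scene', [58, 59, 56, 60, 92]) ('wrist', [7, 6
64 ('scene', [60, 61, 63, 66, 109]) ('wrist', [6, 
72 ('scene', [60, 65, 88, 109, 121]) ('wrist', [6,
80 ('scene', [60, 87, 107, 131, 163]) ('wrist', [9
88 ('scene', [65, 102, 129, 174, 180]) ('wrist', [
96 ('scene', [58, 106, 171, 172, 181]) ('wrist', [
104 ('scene', [61, 86, 134, 175, 179]) ('wrist', [
112 ('scene', [70, 77, 86, 109, 178]) ('wrist', [8
120 ('scene', [79, 84, 84, 83, 129]) ('wrist', [7,
```

Request:
carry_out([
  [0.66, 0, 0, 0.7, 0],
  [0.66, 0, 0, 1.2, 0],
  [0.66, -1.0, 0, 1.7, 0],
  [0.66, -2.0, 0, 2.2, 0],
  [0.66, -3.0, 0, 2.8, 0],
  [0.66, -4.0, 0, 3.5, 0],
  [0.66, -4.9, 0, 4.3, 0],
], grip_force=20)

```text
time: 30.82
position: [0.4481, 0.2904, 0.0846]
ee_rot: [-3.139, -0.002, -0.221]
contact_force: [-10.8, 4.1, 26.4]
finger_gap: 0.0144
```

```bash
python3 st.py; python3 th.py | cut -c1-50|head -9
```

```text
30.825 [0.4481 0.2904 0.0846] [-3.139e+00 -2.000e-03 -2.210e-01] [0.609 1.444 0.05 ] [-10.79   4.14  26.43] 0.014442933721220049
0 ('scene', [60, 58, 59, 109, 82]) ('wrist', [10, 
8 ('scene', [60, 59, 65, 105, 84]) ('wrist', [11, 
16 ('scene', [58, 60, 107, 66, 89]) ('wrist', [12,
24 ('scene', [58, 59, 122, 65, 89]) ('wrist', [12,
32 ('scene', [59, 63, 112, 74, 89]) ('wrist', [12,
40 ('scene', [71, 69, 109, 80, 88]) ('wrist', [10,
48 ('scene', [71, 88, 109, 80, 88]) ('wrist', [10,
56 ('scene', [71, 122, 127, 86, 87]) ('wrist', [12
64 ('scene', [103, 122, 150, 88, 86]) ('wrist', [1
```

Request:
carry_out([
  [0.66, -1.0, 0, 0.5, 0],
  [0.66, -1.8, 0, 1.3, 0],
  [0.66, -2.4, 0, 2.2, 0],
  [0.66, -2.8, 0, 3.0, 0],
  [0.66, -2.8, 0, 3.4, 0],
])

```text
time: 31.6
position: [0.4206, 0.2957, 0.0489]
ee_rot: [3.141, 0.0, -0.221]
contact_force: [-2.8, -0.2, 6.3]
finger_gap: 0.0146
```

```bash
python3 st.py; python3 asc.py
```

```text
31.6 [0.4206 0.2957 0.0489] [ 3.141  0.    -0.221] [-0.016  0.184 -0.013] [-2.78 -0.18  6.25] 0.014604457048372701
%%##*****#%%%%%%%%%%%%%%*:::::::::::::::::::::::=#%%%%%%%%%%%%%%%%%%%%
#%%****#%%%%%%%%%%%%%%%%#=:::::::::::::::::::::--#%%%%%%%%%%%%%%%%%%%%
***===*%%%%%%%%%%%%%%%%%%#=::::::::::::::::::::-=*#%%%%%%%%%%%%%%%%%%%
++====+#%%%%%%%%%%%%%%%%%%*-::::::::=-:::::-+**---===*%%%%%%%%%%%%%%%%
++====++*#%%%%%%%%%%%%%%%%%*=-:::::+#-::::=#%%=-::--+*%%%%%%%%%%%%%%%%
+=====+++++*%%%%%%%%%%%%%%%%%%*::::=-:::::+*+=:::-=*%%%%%%%%%%%%%%%%%%
+====++++++++*#%%%%%%%%%%%%%%%*--:::::::::::::-=*#%%%%%%%%%%%%%%%%%%%%
=====++++++++++*#%%%%#########=-::::--::--:-=*#%%%%%%%%%%%%%%%%%%%%%%%
======+++++++++++##*++++=====++=-:-=--::*###%%%%%%%%%%%%%%%%%%%%%%%%%%
=====+++++++++++**+++++======::-=+#=---*%%%%%%%%%%%%%%%%%%%%%%%%%%%%%%
++++++++++++++++*++++++======---==+++*#%%%%%%%%%%%%%%%%%%%%%%%%%%%%%%%
+++++++++++++++++++++++==========-=+#%%%%%%%%%%%%%%%%%%%%%%%%%%%%%%%%%
++++++++++++=+++*+++++===========--=#%%%%%%%%%%%%%%%%%%%%%%%%%%%%%%%%%
%%%##*****+++=+==*++++=========----+#%%%%#%%%%%%%%%%%%%%%%%%%%
[... 737 characters left out ...]
+***#####%%%%%%%%%%%%%%%%%%%%%%%%%%%%%%%%%%%%#*+++*#
%%%%%%%%%%%%%%%%%##**++++*##%%%%%%%%%%%%%%%%%%%%%%%%%%%%%%%%%%*-:::::-
%%%%%%%%%%%%%%%%%%%%%%####*+++**###%%%%%%%%%%%%%%%%%%%%%%%%%#=::::::::
%%%%%%%%%%%%%%%%%%%%%%%%%%%%%##***++**##%%%%%%%%%%%%%%%%%%%*-:::::::::
0 [[35.0, 8.0], [18.0, 20.0], [25.0, 17.0], [18.0, 15.0], [30.0, 9.0]]
20 [[35.0, 8.0], [20.0, 21.0], [27.0, 16.0], [17.0, 19.0], [29.0, 11.0]]
40 [[35.0, 8.0], [25.0, 20.0], [31.0, 15.0], [18.0, 21.0], [29.0, 12.0]]
60 [[35.0, 8.0], [29.0, 18.0], [34.0, 13.0], [22.0, 21.0], [29.0, 13.0]]
75 [[35.0, 8.0], [33.0, 16.0], [37.0, 11.0], [25.0, 20.0], [30.0, 13.0]]
90 [[35.0, 8.0], [37.0, 14.0], [39.0, 9.0], [29.0, 19.0], [32.0, 12.0]]
```

The text view shows the cup standing upright on the mat. I'll press lightly, release and lift clear.

Request:
carry_out([
  [0.66, 0, 0, 0.1, 0],
  [0.62, 0, 0, 0.1, 0],
  [0.5, 0, 0, 0, 0],
  [0.0, 0, 0, 0, 0],
  [0.0, 0, 0, 0, 0],
  [0.0, 0, 0, -4, 0],
  [0.0, 0, 0, -9, 0],
  [0.0, 0, 0, -15, 0],
  [0.0, 0, 0, -18, 0],
  [0.0, 0, 0, -18, 0],
])

```text
time: 32.9
position: [0.422, 0.2959, 0.2309]
ee_rot: [-3.139, -0.003, -0.221]
contact_force: [-0.4, 0.0, -0.6]
finger_gap: 0.0428
```

```bash
python3 st.py; python3 - <<'E'
from h import *
w=snapshot('wrist')[:,:,::-1];sc=snapshot('scene')[:,:,::-1];t=snapshot('top')[:,:,::-1];c=calibration('wrist')
import json;json.dump({k:np.array(v).tolist() for k,v in c.items()},open('cw.json','w'))
for n,i in(('w',w),('s',sc),('t',t)):cv2.imwrite(f'pics/c_{n}.png',i)
f=lambda a:cv2.resize(a,(400,300),interpolation=cv2.INTER_CUBIC)
cv2.imwrite('pics/c.png',np.vstack([np.hstack([f(w),f(sc[170:305,290:470])]),np.hstack([f(sc[160:250,210:330]),f(t[160:310,370:570])])]))
E
```

```text
32.9 [0.422  0.2959 0.2309] [-3.139e+00 -3.000e-03 -2.210e-01] [ 0.076 -0.009  0.035] [-0.4   0.02 -0.56] 0.04283428367617264
```

View pics/c.png

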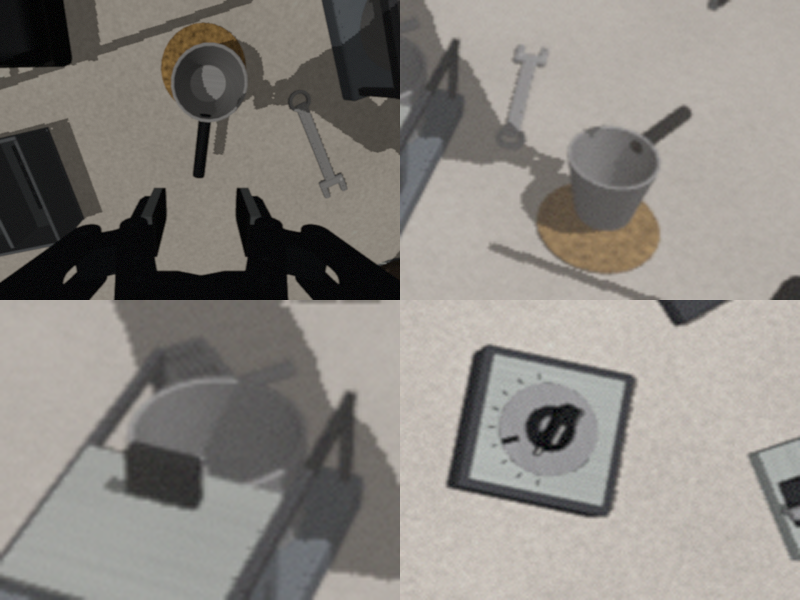

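```bash
python3 - <<'E'
from h import *
import json
c=json.load(open('cw.json'))
print("cup rim",hit('wrist',210,81,.079,s=1.4,c=c),"handle tip",hit('wrist',199,176,.066,s=1.4,c=c))
print("scene foot",hit('scene',290+ (607-400)*.45,170+217*.45,.004,s=1),"mat",hit('scene',290+(599-400)*.45,170+225*.45,.004,s=1),"rim",hit('scene',290+(613-400)*.45,170+157*.45,.079,s=1))
im=cv2.imread('pics/c_s.png');h=cv2.cvtColor(im,cv2.COLOR_BGR2HSV)
for n,f in(('scene','pics/c_s.png'),('top','pics/c_t.png'),('wrist','pics/c_w.png')):
    h=cv2.cvtColor(cv2.imread(f),cv2.COLOR_BGR2HSV);m=((h[:,:,1]>90)&(h[:,:,0]>8)&(h[:,:,0]<25)&(h[:,:,2]>60)).astype('uint8')
    k,l,st,ce=cv2.connectedComponentsWithStats(m);i=1+np.argmax(st[1:,4])
    pts=np.argwhere(l==i)[:,::-1];hull=cv2.convexHull(pts.astype(np.int32))[:,0]
    W=np.array([hit(n,u,v,.004,s=1,c=c if n=='wrist' else None) for u,v in hull])
    A=np.c_[2*W,np.ones(len(W))];x=np.linalg.lstsq(A,(W**2).sum(1),rcond=None)[0];print(n,st[i],"circle",x[:2],np.sqrt(x[2]+x[:2]@x[:2]))
rows([(.46,.28,.26,.122),(.49,.1,.26,.122),(.455,.0076,.26,.122)])
E
```

```text
cup rim [0.48855368 0.26912371] handle tip [0.37573149 0.3072228 ]
scene foot [0.4952102  0.27939868] mat [0.50913238 0.27624317] rim [0.49017303 0.27255201]
scene [ 263    0   59   41 1643] circle [-0.92957322 -0.72929519] 0.2762736228889379
top [130 211  54  55 938] circle [0.5074531  0.27360237] 0.05759591224127453
wrist [ 226   32  107  105 3206] circle [0.50565862 0.27246228] 0.05836040285110003
[4.14, 0.64, -3.22] -19.7 rows from start 1.8
[11.01, 17.55, -3.22] -19.7 rows from start 3.4
[9.62, 27.33, -3.22] -19.7 rows from start 4.7
```

The cup is empty and upright, about 17 mm from the mat's centre. Next I'll look into the drum before closing it.

Request:
carry_out([
  [0, 2, 0.3, -3.2, -5],
  [0, 5, 4, -3.2, -10],
  [0, 8, 9, -3.2, -15],
  [0, 10.5, 15, -3.2, -19.7],
  [0, 10.5, 20, -3.2, -19.7],
  [0, 10, 25, -3.2, -19.7],
  [0, 9.6, 27.3, -3.2, -19.7],
  [0, 9.6, 27.3, -3.2, -19.7],
])

```text
time: 34.05
position: [0.4548, 0.0071, 0.2598]
ee_rot: [-3.141, 0.002, 0.12]
contact_force: [0.7, 0.1, -0.2]
finger_gap: 0.043
```

```bash
python3 st.py; python3 - <<'E'
from h import *
w=snapshot('wrist')[:,:,::-1];sc=snapshot('scene')[:,:,::-1];t=snapshot('top')[:,:,::-1]
u,v=map(int,proj('wrist',(.511,.0145,.05),s=1));print(u,v)
f=lambda a:cv2.resize(a,(400,300),interpolation=cv2.INTER_CUBIC)
u0,v0=max(0,u-120),max(0,v-90)
cv2.imwrite('pics/d.png',np.vstack([np.hstack([f(w[v0:v0+180,u0:u0+240]),f(sc)]),np.hstack([f(sc[125:215,110:230]),f(t[185:260,390:490])])]))
cv2.imwrite('pics/d_t.png',t);cv2.imwrite('pics/d_s.png',sc)
E
```

```text
34.05 [0.4548 0.0071 0.2598] [-3.141e+00  2.000e-03  1.200e-01] [ 0.01  -0.034 -0.011] [ 0.66  0.11 -0.16] 0.04301483199428165
282 130
```

View pics/d.png

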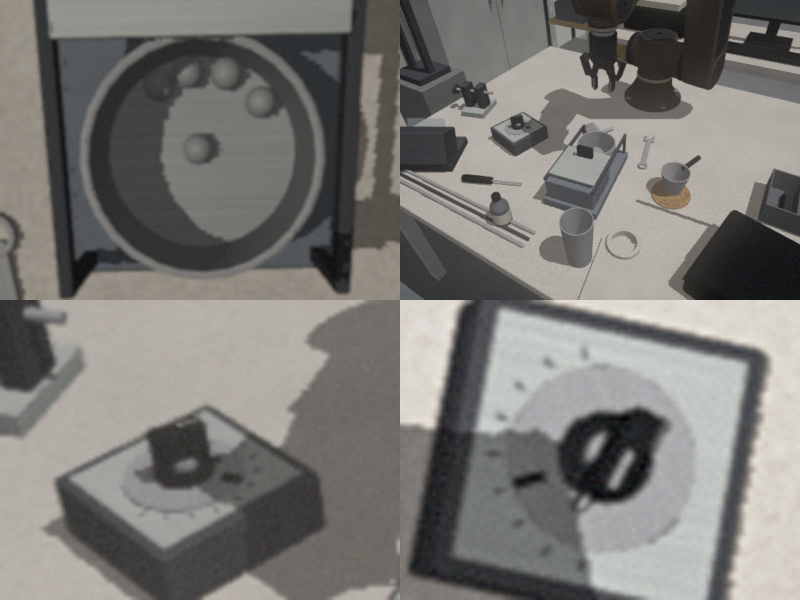

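All five balls are on the drum floor, at (162,82), (192,70), (226,72), (262,100) and (200,147). Time to close the cover by gripping its tab across y.

Request:
carry_out([
  [-1, 5, 0, 0, 0],
  [-1, 10, 0, 0, 0],
  [-1, 13.6, -0.1, 0, 0],
  [-1, 13.6, -0.1, 3, 0],
  [-1, 13.6, -0.1, 8, 0],
  [-1, 13.6, -0.1, 12, 0],
  [-1, 13.6, -0.1, 14, 0],
  [-1, 13.6, -0.1, 14, 0],
  [1, 13.6, -0.1, 14, 0],
  [1, 13.6, -0.1, 14, 0],
  [1, 13.6, -0.1, 14, 0],
  [1, 13.6, -0.1, 14, 0],
], grip_force=40)

```text
time: 35.7
position: [0.5918, 0.0241, 0.1228]
ee_rot: [3.138, -0.005, 0.124]
contact_force: [2.2, -12.1, 5.2]
finger_gap: 0.0491
```

```bash
python3 st.py
```

```text
35.7 [0.5918 0.0241 0.1228] [ 3.138 -0.005  0.124] [-1.892 -0.354  0.504] [  2.21 -12.09   5.24] 0.04911615124922931
```

Request:
carry_out([
  [1, -1, 0.2, -0.1, 0],
  [1, -3, 0.2, -0.1, 0],
  [1, -5, 0.2, -0.1, 0],
  [1, -7, 0.2, -0.1, 0],
  [1, -9, 0.2, -0.1, 0],
  [1, -11, 0.2, -0.1, 0],
  [1, -12.5, 0.2, -0.1, 0],
  [1, -13.2, 0.2, -0.1, 0],
  [1, -13.4, 0.2, -0.1, 0],
])

```text
time: 36.83
position: [0.4666, 0.0064, 0.1238]
ee_rot: [3.137, -0.022, 0.122]
contact_force: [49.9, 5.1, -27.5]
finger_gap: 0.0488
```

```bash
python3 st.py
```

```text
36.825 [0.4666 0.0064 0.1238] [ 3.137 -0.022  0.122] [ 0.775 -7.288  0.228] [ 49.91   5.13 -27.52] 0.04877357062794182
```

Request:
carry_out([
  [1, 0.6, 0, 0.2, 0],
  [0.2, 0.6, 0, 0, 0],
  [-0.6, 0.6, 0, 0, 0],
  [-0.6, 0.6, 0, 0, 0],
  [-0.6, 0.6, 0, -5, 0],
  [-0.6, 0.6, 0, -10, 0],
  [-0.6, 0.6, 0, -14, 0],
])

```text
time: 37.7
position: [0.463, 0.0085, 0.2637]
ee_rot: [3.142, -0.001, 0.123]
contact_force: [0.8, -0.2, -0.8]
finger_gap: 0.0683
```

```bash
python3 st.py; python3 - <<'E'
from h import *
t=snapshot('top')[:,:,::-1];sc=snapshot('scene')[:,:,::-1];cv2.imwrite('pics/e_t.png',t);cv2.imwrite('pics/e_s.png',sc)
D=np.array([.511,.0145]);u=np.array([np.cos(.122),np.sin(.122)]);v=np.array([-u[1],u[0]])
# sample cover plane profile along X at several Y in top (cover top z .113) for near edge and tab
g={'top':cv2.cvtColor(t,cv2.COLOR_BGR2GRAY),'scene':cv2.cvtColor(sc,cv2.COLOR_BGR2GRAY)}
for n in g:
  for Y,z in((.045,.113),(-.045,.113),(0,.149)):
    print(n,Y,z,[(round(X*1000),int(g[n][int(round(q[1])),int(round(q[0]))])) for X in np.arange(-.09,.1,.006) for q in [proj(n,(*(D+u*X+v*Y),z),s=1)]])
E
```

```text
37.7 [0.463  0.0085 0.2637] [ 3.142e+00 -1.000e-03  1.230e-01] [-0.014 -0.053  0.011] [ 0.79 -0.18 -0.83] 0.06832075566977953
top 0.045 0.113 [(-90, 147), (-84, 43), (-78, 40), (-72, 62), (-66, 69), (-60, 74), (-54, 78), (-48, 74), (-42, 79), (-36, 83), (-30, 86), (-24, 86), (-18, 91), (-12, 87), (-6, 89), (0, 89), (6, 84), (12, 81), (18, 81), (24, 75), (30, 74), (36, 69), (42, 75), (48, 64), (54, 67), (60, 63), (66, 63), (72, 92), (78, 140), (84, 138), (90, 134), (96, 137)]
top -0.045 0.113 [(-90, 75), (-84, 74), (-78, 78), (-72, 81), (-66, 84), (-60, 78), (-54, 80), (-48, 89), (-42, 90), (-36, 90), (-30, 88), (-24, 80), (-18, 79), (-12, 80), (-6, 83), (0, 78), (6, 71), (12, 76), (18, 70), (24, 67), (30, 66), (36, 59), (42, 46), (48, 210), (54, 210), (60, 209), (66, 50), (72, 120), (78, 127), (84, 128), (90, 135), (96, 129)]
top 0 0.149 [(-90, 69), (-84, 71), (-78, 76), (-72, 75), (-66, 78), (-60, 76), (-54, 78), (-48, 75), (-42, 84), (-36, 87), (-30, 90), (-24, 88), (-18, 89), (-12, 84), (-6, 84), (0, 80), (6, 77), (12, 75), (18, 78), (24, 75), (30, 65), (36, 64), (42, 64), (48, 48
[... 517 characters left out ...]
84), (-72, 117), (-66, 162), (-60, 157), (-54, 102), (-48, 97), (-42, 97), (-36, 102), (-30, 121), (-24, 158), (-18, 159), (-12, 162), (-6, 162), (0, 164), (6, 160), (12, 162), (18, 162), (24, 163), (30, 166), (36, 162), (42, 163), (48, 164), (54, 162), (60, 160), (66, 106), (72, 106), (78, 107), (84, 105), (90, 110), (96, 115)]
scene 0 0.149 [(-90, 106), (-84, 109), (-78, 112), (-72, 132), (-66, 176), (-60, 178), (-54, 175), (-48, 163), (-42, 92), (-36, 55), (-30, 56), (-24, 50), (-18, 52), (-12, 53), (-6, 50), (0, 50), (6, 57), (12, 110), (18, 163), (24, 161), (30, 160), (36, 161), (42, 163), (48, 163), (54, 165), (60, 163), (66, 162), (72, 163), (78, 164), (84, 166), (90, 164), (96, 163)]
```

Scene profile puts the cover's far edge at X≈64 mm (65 when shut), and it stopped against 50 N, so it's shut. Now the knob geometry.

```bash
python3 - <<'E'
from h import *
n=lambda x,y:(380+(x+.5)/5.4545-.5,170+(y+.5)/5.4545-.5)
H=lambda p,z:hit('top',*p,z,s=1)
rc=H(n(331,298),.057);sk=H(n(337,296),.0666);pt=H(n(302,366),.063);mk=H(n(255,321),.062);mo=H(n(211,331),.062)
print("ring",rc,"skirt",sk,"ptr",pt,"mark",mk,mo)
a=(rc+sk)/2
for nm,p in(('ptr',pt),('mark',mk),('marko',mo)):
    for c in(rc,sk,a):
        d=p-c;print(nm,np.linalg.norm(d).round(4),np.degrees(np.arctan2(d[1],d[0])).round(1))
bx=[H((u*.7,v*.7),.055) for u,v in((590,262),(688,283),(668,382),(563,362))];print("box mean",np.mean(bx,0))
# scene: mark & knob from d.png lower-left crop (scale 3.333)
m=lambda x,y:(110+x/3.3333,125+(y-300)/3.3333)
print("scene mark",hit('scene',*m(222,475),.062,s=1),hit('scene',*m(243,479),.062,s=1),"skirt",hit('scene',*m(185,470),.0666,s=1),"bar top",hit('scene',*m(178,425),.1016,s=1))
E
```

```text
ring [ 0.51818972 -0.31390222] skirt [ 0.51801891 -0.31295554] ptr [ 0.49271612 -0.29954094] mark [ 0.50985029 -0.28338054] [ 0.50652178 -0.26679456]
ptr 0.0292 150.6
ptr 0.0286 152.1
ptr 0.0289 151.3
mark 0.0316 105.3
mark 0.0307 105.4
mark 0.0312 105.4
marko 0.0485 103.9
marko 0.0476 104.0
marko 0.0481 103.9
box mean [ 0.51630818 -0.31211291]
scene mark [ 0.51209544 -0.2798312 ] [ 0.50827092 -0.26213731] skirt [ 0.5255382  -0.30454741] bar top [ 0.51739228 -0.31060104]
```

```bash
python3 -c "
from h import *
rows([(.465,-.284,.264,-.497)])"
```

```text
[-3.52, 29.02, 0.14] 35.5 rows from start 4.7
```

Request:
carry_out([
  [0, -0.3, 4, 0, 5],
  [0, -1, 10, 0, 13],
  [0, -2, 16, 0, 21],
  [0, -3, 22, 0, 29],
  [0, -3.5, 27, 0, 35.5],
  [0, -3.5, 29, 0, 35.5],
  [0, -3.5, 29, 0, 35.5],
])

```text
time: 38.67
position: [0.464, -0.2841, 0.2608]
ee_rot: [-3.141, 0.002, -0.496]
contact_force: [-0.1, 0.4, -1.1]
finger_gap: 0.0424
```

```bash
python3 st.py; cat > kn.py <<'E'
from h import *
from scipy.optimize import minimize
from scipy.ndimage import map_coordinates as mc
c=calibration('wrist');im=snapshot('wrist');cv2.imwrite('pics/kw.png',im[:,:,::-1]);g=im.mean(2)
def S(P):
    q=np.array([proj('wrist',p,s=1,c=c) for p in P]);return mc(g,[q[:,1],q[:,0]],order=1,mode='nearest')
def circ(ctr,r,z,A):return np.c_[ctr[0]+r*np.cos(A),ctr[1]+r*np.sin(A),np.full(len(A),z)]
A=np.radians(np.arange(0,360,3.));A2=np.radians(np.arange(60,200,4.))
# centre from skirt edge contrast (z .0666 r 24): outside bright, inside dark
f=lambda x:-(S(circ(x,.0265,.062,A)).mean()-S(circ(x,.0215,.0666,A)).mean())
f2=lambda x:-abs(S(circ(x,.049,.057,A)).mean()-S(circ(x,.043,.057,A)).mean())
k0=np.array([.518,-.313]);G=[(f(k0+[i*.001,j*.001]),i,j) for i in range(-6,7) for j in range(-6,7)];b=min(G);print("centre skirt",k0+np.array(b[1:])*.001,b[0])
k=k0+np.array(b[1:])*.001
print("px",proj('wrist',(*k,.06),s=1,c=c))
for r,z in((.026,.0626),(.028,.0626),(.030,.0626),(.034,.062),(.040,.062),(.044,.062),(.010,.1016),(.014,.1016),(.018,.1016)):
    print(r,z,' '.join(f"{int(x)}" for x in S(circ(k,r,z,A2))))
print(' '.join(str(int(np.degrees(a))) for a in A2))
E
python3 kn.py
```

```text
38.675 [ 0.464  -0.2841  0.2608] [-3.141e+00  2.000e-03 -4.960e-01] [ 0.021  0.025 -0.04 ] [-0.09  0.42 -1.13] 0.04238796319969135
centre skirt [ 0.519 -0.314] -87.93468556126491
px (np.float64(281.08019925081186), np.float64(123.5185917531276))
0.026 0.0626 129 131 130 129 128 129 128 128 128 126 127 127 128 127 126 127 126 122 105 94 89 73 104 80 41 72 94 110 125 126 124 123 126 124 125
0.028 0.0626 131 130 128 129 129 128 128 128 127 127 125 124 127 127 125 126 126 126 127 126 117 81 121 90 76 115 127 125 128 127 125 123 125 124 124
0.03 0.0626 130 129 129 128 128 128 128 129 128 127 116 89 105 123 126 126 127 127 126 126 123 90 128 99 111 127 127 125 125 127 125 122 125 124 124
0.034 0.062 130 128 127 128 128 128 127 127 128 128 86 21 45 120 127 127 127 126 127 126 126 125 125 124 126 128 128 127 124 126 126 122 124 124 124
0.04 0.062 128 128 128 128 130 131 132 132 132 131 109 26 56 130 131 131 130 129 128 126 125 125 125 125 123 123 128 127 126 123 126 124 123 125 123
0.044 0.062 128 127 131 132 132 131 131 132 132 132 119 25 77 132 131 131 130 130 129 130 127 125 125 125 125 123 124 127 127 124 124 124 122 123 123
0.01 0.1016 123 121 118 114 112 110 107 95 87 68 45 28 22 23 23 24 24 26 32 58 90 118 134 131 112 79 45 25 20 21 16 14 15 15 18
0.014 0.1016 24 24 26 26 26 23 26 26 25 23 25 26 24 21 19 18 22 23 26 31 59 102 131 121 86 42 22 20 16 11 8 5 4 8 13
0.018 0.1016 22 26 23 27 24 26 27 27 25 25 28 24 24 24 25 25 20 22 21 22 37 87 127 111 55 22 19 7 15 16 22 21 15 13 17
59 64 68 72 76 80 84 88 92 96 100 104 108 112 116 119 124 128 132 136 140 144 148 152 156 160 164 168 172 176 180 184 188 192 196
```

Measured: mark at 104.8°, pointer at 149°, axis (0.519,−0.314), so the knob needs about 44° clockwise.

```bash
python3 -c "
from h import *
rows([(.519,-.314,.16,-.541),(.519,-.314,.071,-.541)])"
```

```text
[6.31, 0.1, 10.11] 2.6 rows from start 1.9
[6.31, 0.1, 19.01] 2.6 rows from start 3.2
```

Request:
carry_out([
  [0, 3, 0, 3, 2.6],
  [0, 6.3, 0.1, 8, 2.6],
  [0, 6.3, 0.1, 12, 2.6],
  [0, 6.3, 0.1, 16, 2.6],
  [0, 6.3, 0.1, 18.8, 2.6],
  [0, 6.3, 0.1, 18.8, 2.6],
  [1, 6.3, 0.1, 18.8, 2.6],
  [1, 6.3, 0.1, 18.8, 2.6],
  [1, 6.3, 0.1, 18.8, 2.6],
  [1, 6.3, 0.1, 18.8, 2.6],
], grip_force=40)

```text
time: 39.98
position: [0.5198, -0.3146, 0.0755]
ee_rot: [-3.141, -0.002, -0.542]
contact_force: [0.9, 5.2, 7.3]
finger_gap: 0.015
```

```bash
python3 st.py
```

```text
39.975 [ 0.5198 -0.3146  0.0755] [-3.141e+00 -2.000e-03 -5.420e-01] [ 1.026 -0.331  0.   ] [0.93 5.24 7.31] 0.01495576426774611
```

Request:
carry_out([
  [1, 0, 0, 0, 9],
  [1, 0, 0, 0, 18],
  [1, 0, 0, 0, 27],
  [1, 0, 0, 0, 36],
  [1, 0, 0, 0, 44],
  [1, 0, 0, 0, 44],
  [1, 0, 0, 0, 44],
  [0.3, 0, 0, 0, 44],
  [0, 0, 0, 0, 44],
  [0, 0, 0, 0, 44],
  [0, 0, 0, -5, 44],
  [0, 0, 0, -10, 44],
])

```text
time: 41.48
position: [0.5189, -0.3147, 0.1746]
ee_rot: [3.141, 0.001, -1.31]
contact_force: [-0.1, -1.1, 0.6]
finger_gap: 0.0427
```

```bash
python3 st.py;python3 -c "
from h import *
rows([(.519-.055*np.cos(-1.309),-.314-.055*np.sin(-1.309),.26,-1.309)])"
```

```text
41.475 [ 0.5189 -0.3147  0.1746] [ 3.141e+00  1.000e-03 -1.310e+00] [ 0.023  0.015 -0.027] [-0.08 -1.1   0.57] 0.04271063618717314
[-5.57, -0.02, -8.54] -0.1 rows from start 1.6
```

Request:
carry_out([
  [0, -2, 0, -4, 0],
  [0, -5.5, 0, -8.5, 0],
  [0, -5.5, 0, -8.5, 0],
])

```text
time: 41.85
position: [0.5054, -0.2606, 0.2623]
ee_rot: [-3.138, -0.004, -1.308]
contact_force: [-0.3, -0.5, -0.3]
finger_gap: 0.0429
```

```bash
sed -i 's/range(60,200,4/range(70,150,2/;s/arange(60,200,4/arange(70,140,2/' kn.py; python3 kn.py
```

```text
centre skirt [ 0.519 -0.314] -83.83527528024301
px (np.float64(282.51058775766035), np.float64(133.08256443737406))
0.026 0.0626 123 123 122 122 123 123 120 111 93 77 67 64 65 63 58 58 80 97 93 75 56 51 53 54 57 65 79 95 112 118 120 121 121 120 120 122 122 123 124 123
0.028 0.0626 123 124 123 122 123 123 122 120 120 119 117 119 118 113 97 76 94 118 114 88 78 97 110 114 116 117 118 120 121 121 120 120 120 120 120 121 120 120 121 123
0.03 0.0626 123 123 123 122 122 121 121 122 122 122 122 122 123 119 105 83 93 116 111 83 81 105 120 122 122 121 121 121 122 121 120 120 121 120 120 120 121 120 120 120
0.034 0.062 122 122 122 122 123 122 121 122 123 122 122 122 123 123 115 84 41 22 25 43 81 110 121 122 122 122 122 121 122 121 121 121 121 120 120 120 120 120 120 119
0.04 0.062 122 121 122 123 126 126 126 126 125 126 126 126 126 125 123 104 52 23 25 51 99 122 125 126 127 125 125 125 125 124 124 123 122 122 121 120 121 119 120 120
0.044 0.062 126 126 126 126 125 125 125 126 127 127 127 126 128 127 127 112 61 25 30 77 117 125 126 126 125 126 124 125 125 126 125 126 125 124 124 123 122 121 120 120
0.01 0.1016 21 23 22 22 22 21 21 24 27 31 44 57 72 88 103 112 121 124 124 121 110 99 84 68 53 41 30 25 23 22 21 20 19 19 18 16 16 15 12 9
0.014 0.1016 15 15 15 14 16 17 18 21 23 22 24 29 43 60 81 102 116 126 124 115 101 79 56 40 26 22 20 18 17 17 15 12 13 17 18 18 18 20 22 22
0.018 0.1016 27 29 30 28 27 22 16 17 18 20 20 24 28 36 59 87 110 125 124 109 87 58 35 24 20 19 16 16 16 20 25 28 27 26 27 25 26 26 28 23
70 72 74 76 78 80 82 84 86 88 90 92 94 96 98 100 102 104 106 108 110 112 114 116 118 119 122 124 126 128 130 132 134 136 138 140 142 144 146 148
```

Pointer and mark both read about 104.8°. I'll regrip and pull up.

Request:
carry_out([
  [0, 3, 0, 3, 0],
  [0, 5.5, 0, 8.5, 0],
  [0, 5.5, 0, 14, 0],
  [0, 5.5, 0, 18.3, 0],
  [0, 5.5, 0, 18.3, 0],
  [1, 5.5, 0, 18.3, 0],
  [1, 5.5, 0, 18.3, 0],
  [1, 5.5, 0, 18.3, 0],
  [1, 5.5, 0, 18.3, 0],
  [1, 5.5, 0, 17.8, 0],
  [1, 5.5, 0, 17.3, 0],
  [1, 5.5, 0, 16.9, 0],
  [1, 5.5, 0, 16.9, 0],
], grip_force=60)

```text
time: 43.52
position: [0.5191, -0.315, 0.0881]
ee_rot: [3.141, 0.0, -1.31]
contact_force: [5.6, -8.2, -23.2]
finger_gap: 0.0148
```

```bash
python3 st.py
```

```text
43.525 [ 0.5191 -0.315   0.0881] [ 3.141  0.    -1.31 ] [-1.423 -1.067 -0.038] [  5.64  -8.17 -23.22] 0.014822718617797902
```

Pulled against the stop (23 N down on the tool). Release, back away and verify.

Request:
carry_out([
  [1, 0, 0, 0.2, 0],
  [0.3, 0, 0, 0.2, 0],
  [0, 0, 0, 0.2, 0],
  [0, 0, 0, 0.2, 0],
  [0, 0, 0, -5, 0],
  [0, 0, 0, -10, 0],
  [0, -3, 0, -14, 0],
  [0, -5.5, 0, -17, 0],
  [0, -5.5, 0, -17, 0],
])

```text
time: 44.65
position: [0.5052, -0.2607, 0.2624]
ee_rot: [-3.139, -0.003, -1.309]
contact_force: [0.1, -0.8, -0.8]
finger_gap: 0.0425
```

```bash
python3 st.py; sed -i 's/\.1016/.1116/g;s/\.0626/.0726/g;s/\.0666/.0766/g' kn.py; python3 kn.py; python3 - <<'E'
from h import *
# knob height: skirt-edge contrast for in (z .0666) vs out (.0766) heights in the scene camera; change in the scene since before
sc=snapshot('scene')[:,:,::-1];o=cv2.imread('pics/d_s.png')
def cup(i,x,y,w,h):
    return cv2.cvtColor(i,cv2.COLOR_BGR2GRAY)[y:y+h,x:x+w]
print("cup area diff",cv2.absdiff(cup(sc,330,200,130,110),cup(o,330,200,130,110)).mean())
g=lambda i:cv2.GaussianBlur(cv2.cvtColor(i,cv2.COLOR_BGR2GRAY),(3,3),0)
for z in np.arange(.090,.122,.003):
    q=[proj('scene',(.519,-.314,z),s=1)];print(round(z,3),[int(g(i)[int(round(q[0][1])),int(round(q[0][0]))]) for i in(o,sc)])
E
```

```text
44.65 [ 0.5052 -0.2607  0.2624] [-3.139e+00 -3.000e-03 -1.309e+00] [-0.032  0.027  0.052] [ 0.12 -0.81 -0.77] 0.04249596925273569
centre skirt [ 0.519 -0.314] -71.29002330697067
px (np.float64(282.1125546825839), np.float64(132.9010589050052))
0.026 0.0726 123 123 122 124 124 123 119 111 94 74 62 55 51 48 47 56 77 95 97 80 57 47 47 48 51 60 74 95 109 118 120 121 122 121 122 121 121 123 123 124
0.028 0.0726 123 123 123 122 122 122 123 122 121 120 119 120 117 110 96 82 93 115 116 91 75 90 107 114 117 118 119 121 121 121 120 121 121 121 122 122 121 120 120 121
0.03 0.0726 123 122 122 122 123 123 123 123 123 122 122 123 122 119 105 85 91 116 116 88 75 98 117 122 123 122 122 122 122 122 122 121 120 121 121 121 121 121 121 120
0.034 0.062 124 121 123 122 123 123 123 122 122 123 123 123 123 122 112 82 52 47 48 55 91 117 122 123 121 122 122 123 122 122 122 121 122 121 122 122 120 121 120 121
0.04 0.062 122 122 125 125 126 126 127 127 127 126 126 126 126 126 124 100 55 26 26 60 106 126 127 125 127 127 125 125 125 125 125 123 123 121 121 121 121 121 120 121
0.044 0.062 126 126 126 126 126 125 
[... 193 characters left out ...]
116 123 123 119 113 100 86 70 54 41 32 23 22 20 19 19 21 20 19 17 18 18 17 17
0.014 0.1116 21 19 18 19 19 17 18 24 22 22 25 29 36 53 74 95 113 124 125 118 101 81 56 38 26 21 21 19 17 17 17 16 16 14 14 19 21 21 21 22
0.018 0.1116 28 30 30 30 30 29 26 21 15 16 19 23 23 34 52 77 106 119 121 112 88 57 35 22 20 18 17 19 19 20 19 29 31 31 30 26 26 27 29 27
70 72 74 76 78 80 82 84 86 88 90 92 94 96 98 100 102 104 106 108 110 112 114 116 118 119 122 124 126 128 130 132 134 136 138 140 142 144 146 148
cup area diff 1.2851748251748252
0.09 [52, 44]
0.093 [54, 44]
0.096 [57, 44]
0.099 [63, 44]
0.102 [81, 45]
0.105 [107, 49]
0.108 [139, 64]
0.111 [169, 64]
0.114 [173, 75]
0.117 [173, 91]
0.12 [173, 101]
```

The profiles fit the raised knob at +10 mm, with the pointer at 105° and the mark at 104.9°. The cup area is unchanged. Handing in.

```bash
python3 -c "
from rig import arm
print(arm.hand_in(), arm.sense()['time'])"
```

```text
the job is handed in; nothing more can be done
the job is handed in; nothing more can be done
```

The job is handed in, at about 45 s of the 72 s allowed. All the steps were done in order, and my last checks agreed with the required end state.

- **Pour:** I let the cup droop between the pads to pour, and at the end it slipped out of the grip into the drum. All five balls were seen on the drum floor before I closed the cover.
- **Cup:** Two attempts to turn it upright failed: it slipped out once in the drum and slid once on the mat. Tipping it over the polisher's side rail worked. It now stands upright and empty, about 17 mm from the mat's centre. The scene view there did not change afterwards.
- **Cover:** It was pulled until it stopped firmly (about 50 N). I only sampled its edge in the scene camera, which agreed with fully shut to within a few mm. I did not view a picture of it closed.
- **Knob:** After a 44° clockwise turn, the pointer and the tab both read about 104.8°. I then pulled the knob up to its stop. The last wrist readings matched it 10 mm out, with the pointer still within about 1° of the tab.
- **Bystanders:** I never deliberately touched them. The last picture showed nothing obviously moved, but I did not measure their positions.

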